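# Tip a tray of used stoppers into the wash bin over its rim bar

## Robot

A 7-joint arm with a two-finger parallel gripper is mounted at the origin on a cart in front of the work surface, level with it; the furniture and walls round the work are solid. World frame = base frame: x ahead of the robot, y to its left, z up, the work surface at z = 0. Lengths are in mm, angles in rad, forces in N, time in s.
With the tool pointing down it reaches from about 400 to 900 mm from the base axis. Payload 5.5 kg.
Tool frame: the origin (TCP) lies at the very end of the fingers, on their centre line; the grasp point (between the pads) lies robot.tcp_to_grasp behind it (robot.tcp_to_grasp is the distance from the TCP to the grasp point, in mm); z points along the fingers, x is the direction in which the jaws open and shut, and the axes are right-handed (so a half turn about z gives the same grasp; the last joint's range is limited). The gripper opens to 85 mm and grips with 20 to 120 N. Pads are 22 mm wide; open, the fingers measure 114 mm over their backs; the gripper's body (76 mm by 85 mm) begins 54 mm behind the grasp point. The pads swing forward as they close: fully open they stand 13 mm farther back than shut.
Start: joints at [1.453, 0.501, -0.427, 1.55, 0.221, 1.138, -0.21], TCP at [241.613, -603.426, 231.31] pointing down, gripper open.
Joint ranges: [-2.88, 2.88], [-0.31, 2.03], [-1.54, 1.56], [0.2, 2.42], [-1.41, 4.55], [0.19, 2.02], [-2.57, 2.57]. Speed limits (rad/s): [2.57, 2.57, 3.14, 3.14, 3.14, 3.14, 3.14].

## Interface

Orientations are given as [roll, pitch, yaw] about the fixed x, y, z axes, in that order (R = Rz(yaw) Ry(pitch) Rx(roll)).
In Python, from workcell import robot, grab_frame, camera_info gives the robot as it stands.
- The arm moves only by the tool move_arm, never from a script. Its argument "increments" is text: rows parted by semicolons, each of 5 numbers parted by spaces: the closure, from 0 (fully open) to 1 (shut), then the shift along the tool's x, y, z in mm, then the turn about the tool's z in rad. In form: hand dx dy dz yaw; .... A call has 1 to 5 rows; each row is the pose to reach, as a shift and turn from the pose commanded when the call began, along the tool's axes at that moment; what a row does not reach only later rows make up. A row lasts 1/12 s, in which the tool goes at most 41.7 mm and 7.16 degrees, less where a joint would pass 70% of its speed; a pose out of reach is approached as far as the arm can. A call with a gripper value outside its range is refused whole. The fingers move at their own pace and stop on an object; "grip_force" is the grip in N (left out, the last holds). Time passes only in rows, so rows that repeat a pose let the fingers close. It gives the time, the measured TCP pose, the force and the opening at its end, in the units of the state.
- robot.read_state(): the state, without advancing time (a new reading comes with each control period).
- grab_frame(name): name is "scene" or "top" or "wrist"; returns the picture (480x640x3 uint8, red, green, blue); there is no depth.
- camera_info(name): a dict with "fx", "fy", "cx", "cy" (pixels), "k1" (the pictures are not rectified: a ray, as slopes to the right and down, at radius r is drawn at 1 + k1 r^2 times it, then the intrinsics apply), "R" (3x3) and "t" (3): a world point X has camera coordinates R X + t; the wrist camera has in their place "mount" (4x4, takes a point from camera to tool coordinates, whose origin is the TCP and whose axes are the tool frame's). Camera axes: x right, y down, z forward; pixel columns grow to the right and rows downward; lengths in mm; the calibration is good to about 2 mm. A picture is of the moment at which its call begins: read the wrist's pose just before it. camera_info takes no time and is no camera call.
- robot.hand_in(): hands the job in, once; it reports no verdict.
The state is a dict: "clock": time; "joint_pos": joint angles; "qd": joint speeds; "tau": joint torques, N m; "eef_pos": TCP position; "ee_rot": TCP orientation; "force": force on the tool from outside, world axes, zero at the start; "wrist_torque": the same for the moment, N m; "finger_gap": finger opening in mm.
Only numpy, scipy, OpenCV 4.12 (cv2) and the standard library are available. Lean on these libraries where they do the work, as an engineer would, in place of code of your own. Each camera call takes 0.05 s, during which the arm holds its last target. There are 200 camera calls.

## Task

Empty the tray of used rubber stoppers into the grey bin: hook the tray's folded front lip over the round bar on the bin's low edge, tip the tray up and over on that bar until all four stoppers have dropped into the bin, and let it down again, still hooked. Then lift the empty tray off and stand it back in the middle of the blue mat, lengthwise along it. Keep the tray level whenever it is off the bar, and leave the jar, the beaker and the tape roll as they stand.

Things in the scene. Friction and masses are not known exactly. Their poses are not given: they have to be found in the camera images.
- tray_grip (a point): Middle of the tray's upright black grip, a plate 10 thick (x), 46 wide (y), free from 78 to 150 above the tray's underside; this point is 115 above it and 82 behind the tray's middle. Its rear face is flush with the tray's rear wall. x: level, from the grip towards the pouring lip; z up. Pushed here from behind with the lip hooked, the tray turns up about the bar.
- tray_channel (a point): Downward-open channel under the tray's front lip, taking the bar: midway between its legs (21 apart), 73.5 ahead of the tray's middle, 60 above its underside (155.5 ahead of, 55 below tray_grip). Roof 6.5 above this point, front lip down to 1 above it (6 mm of lift clears the bar), rear leg to 8 below. Axes as tray_grip.
- tray_mid (a point): Middle of the underside of the loose aluminium tray, 174 (x) x 112 (y), walls 78 high, about 0.16 kg; axes as tray_grip. Floor from x = -84 to -12, then a ramp up to the open front lip (x = 60, z = 69). Turned 90 to 97 degrees on the bar it empties, and it falls back if let go before about 95; the lip meets the bin's wall at about 105.
- bin_rim (a point): Middle of the axis of the round steel bar (12 in diameter, 164 long, along y) on the bin's low edge, 60 above the worktop. x: level, from the bar into the bin. With the tray hooked, tray_channel lies here (4 mm of play along x, 25 along y), tray x along this x, the tray standing flat on the worktop.
- bin: Grey open bin, fixed to the worktop, 150 (x) x 170 (y), walls 3 thick, back and sides 90 high, front edge (x = -75) low with the bar. Origin: centre of its underside; axes as bin_rim.
- mat: Flat blue mat, fixed, 220 (x) x 150 (y) x 3 thick; origin at the centre of its underside. The tray starts on it, x along the mat's x.
- plug_1_center (a point): Loose brown-red rubber stopper, 23 in diameter, 28 high, standing on the tray's floor at the start; point at its centre.
- plug_2_center (a point): Loose brown-red rubber stopper, 23 in diameter, 28 high, standing on the tray's floor at the start; point at its centre.
- plug_3_center (a point): Loose brown-red rubber stopper, 23 in diameter, 28 high, standing on the tray's floor at the start; point at its centre.
- plug_4_center (a point): Loose brown-red rubber stopper, 23 in diameter, 28 high, standing on the tray's floor at the start; point at its centre.
- jar: Bystander: loose sample jar with blue lid, 48 diameter x 72, origin at its underside.
- beaker: Bystander: loose clear beaker, 53 diameter x 71, origin at its underside.
- tape: Bystander: loose roll of tape lying flat, 72 diameter x 19, origin at its underside.

How it is judged:
By the outcome, as a careful person would: the job done as asked, in the order asked, and still so for the second after the job is handed in, with the robot touching nothing.
It also fails if it takes over 67 s, if anything falls off the work surface, if the arm or the gripper's body presses on something with over 40 N, if the wrist force passes 120 N, or if a joint passes its speed limit or range.

## Working session

There is one attempt and no reset: what is moved stays moved. The work goes in short steps, Python scripts to look and compute and a tool call to move; the robot and the scene stay as the last step left them, time stands still between calls to the robot, and variables do not carry over. Pictures are saved under pics/ and viewed, about 8 in all and at most 12, crops included, and the job is handed in when it is done.

Besides the shell and the picture viewer there is one more tool, called after "Request:" in YAML: its name, and indented under it one key for each argument. move_arm: Moves the arm, as the interface text tells. Its arguments: {"type":"object","properties":{"increments":{"type":"string"},"grip_force":{"type":"number"}},"required":["increments"]}

```bash
mkdir -p pics; ls; python3 - <<'E'
from workcell import robot, grab_frame, camera_info
import cv2, numpy as np
s=robot.read_state(); print(s); print(robot.tcp_to_grasp)
ims=[]
for n in ("scene","top"):
    im=grab_frame(n)[:,:,::-1]; cv2.imwrite(f"pics/{n}0.png",im); print(n,camera_info(n))
print(camera_info("wrist"))
E
```

```text
pics
{'clock': 0.0, 'joint_pos': array([ 1.45317043,  0.50183111, -0.42681891,  1.55141503,  0.22082102,
        1.1382838 , -0.21030601]), 'qd': array([ 0.00109348, -0.00014674, -0.00012582, -0.00020544,  0.00128229,
        0.00123186, -0.00078502]), 'tau': array([-7.85083212e-04, -5.69526458e+01, -5.81663489e+00, -2.80942297e+01,
        1.07088330e-02,  1.18527532e-02, -1.74412020e-05]), 'eef_pos': array([ 241.31821089, -602.82744086,  230.28682819]), 'ee_rot': array([-3.14152932e+00,  1.87366156e-03, -1.18989536e+00]), 'force': array([0.10856283, 0.1340099 , 0.48870377]), 'wrist_torque': array([ 0.00086214, -0.03653421,  0.01412464]), 'finger_gap': 84.99570458582815}
18.700000000000003
scene {'fx': 528.0894239836921, 'fy': 528.0894239836921, 'cx': 317.99037360418777, 'cy': 241.65171699088708, 'k1': -0.08661175223224868, 'R': array([[-0.86483284, -0.50204564, -0.00378595],
       [-0.20855186,  0.36609422, -0.90690746],
       [ 0.45669495, -0.78353379, -0.42131286]]), 't': array([419.17284505, 224.1144306 , 717.9772076 ])}
top {'fx': 468.08260201165774, 'fy': 468.08260201165774, 'cx': 317.7544699338769, 'cy': 229.19991887009675, 'k1': 0.03790517781727424, 'R': array([[-0.00319449, -0.99992723,  0.01163288],
       [-0.99848345,  0.0025501 , -0.05499356],
       [ 0.0549599 , -0.01179091, -0.99841894]]), 't': array([-78.90131208, 567.4670692 , 997.53187429])}
{'fx': 428.0462374852001, 'fy': 428.0462374852001, 'cx': 318.6091101624472, 'cy': 237.80166963658522, 'k1': 0.019196771964200103, 'mount': array([[ 9.99999767e-01,  2.94342488e-04, -6.15563902e-04,
         5.95146369e-02],
       [-1.25478549e-04,  9.66112783e-01,  2.58120270e-01,
        -6.67557471e+01],
       [ 6.70679917e-04, -2.58120133e-01,  9.66112596e-01,
        -1.41959590e+02],
       [ 0.00000000e+00,  0.00000000e+00,  0.00000000e+00,
         1.00000000e+00]])}
```

View pics/top0.png

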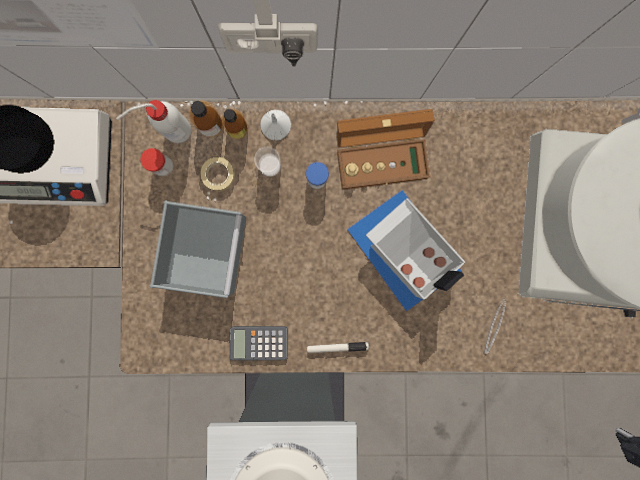

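View pics/scene0.png

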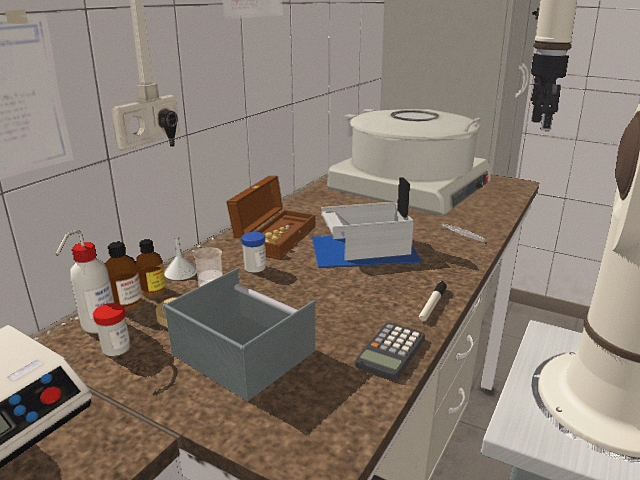

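Top view: mat around (407,250), the tray's black grip at (448,280) with the lip pointing up-left, and the bin at (200,250) with its bar on the right edge at x≈237. The jar (317,175), beaker (268,160) and tape (217,174) are up-left of the tray. Scene view: the black grip stands upright at (404,197).

```bash
cat > h.py <<'E'
import numpy as np, cv2
from workcell import robot, grab_frame, camera_info
from scipy.spatial.transform import Rotation as Ro
def pose(s=None):
    s=s or robot.read_state(); return Ro.from_euler('xyz',s['ee_rot']).as_matrix(), np.array(s['eef_pos'])
def cam(n,s=None):
    c=camera_info(n)
    if n!='wrist': return c,c['R'].T,-c['R'].T@c['t']
    R,p=pose(s); M=c['mount'].copy(); t=M[:3,3]*(1000 if np.abs(M[:3,3]).max()<1 else 1)
    return c,R@M[:3,:3],R@t+p
def rays(n,uv,s=None):
    c,Rcw,o=cam(n,s); K=np.array([[c['fx'],0,c['cx']],[0,c['fy'],c['cy']],[0,0,1]])
    x=cv2.undistortPoints(np.array(uv,float).reshape(-1,1,2),K,np.array([c['k1'],0,0,0,0.])).reshape(-1,2)
    return o,(Rcw@np.c_[x,np.ones(len(x))].T).T
def plane(n,uv,z,s=None):
    o,d=rays(n,uv,s); return o+d*((z-o[2])/d[:,2])[:,None]
def proj(n,X,s=None):
    c,Rcw,o=cam(n,s); q=(np.atleast_2d(X)-o)@Rcw; x=q[:,:2]/q[:,2:]; r=(x**2).sum(1,keepdims=True)
    return x*(1+c['k1']*r)*[c['fx'],c['fy']]+[c['cx'],c['cy']]
def tri(a,uva,b,uvb):
    o1,d1=rays(a,[uva]);o2,d2=rays(b,[uvb]);d1,d2=d1[0],d2[0]
    k=np.linalg.lstsq(np.c_[d1,-d2],o2-o1,rcond=None)[0];P,Q=o1+k[0]*d1,o2+k[1]*d2
    return (P+Q)/2,np.linalg.norm(P-Q)
def big(m):
    cs=cv2.findContours(m.astype(np.uint8),0,2)[0]; return max(cs,key=cv2.contourArea)
E
python3 - <<'E'
from h import *
np.set_printoptions(precision=1,suppress=True)
t=cv2.imread('pics/top0.png'); h=cv2.cvtColor(t,cv2.COLOR_BGR2HSV)
m=(h[...,0]>95)&(h[...,0]<125)&(h[...,1]>150)&(h[...,2]>60)
m[:, :340]=0; m[:,480:]=0
ys,xs=np.nonzero(m); P=plane('top',np.c_[xs,ys],3)[:,:2]
r=cv2.minAreaRect(P.astype(np.float32)); print('mat',r, cv2.boxPoints(r))
# grip top
d=(h[...,2]<45); d[:265]=0;d[300:]=0;d[:,:430]=0;d[:,470:]=0
c=big(d); rr=cv2.minAreaRect(c); print('grip px',rr, cv2.boxPoints(rr))
print(plane('top',cv2.boxPoints(rr),153))
v=cv2.cvtColor(t,cv2.COLOR_BGR2GRAY)
big3=cv2.resize(t[185:315,140:480],None,fx=2.35,fy=2.35,interpolation=2)
s=cv2.imread('pics/scene0.png')[170:400,150:430]
s=cv2.resize(s,(800-0,int(230*800/280)))[:, :]
big3=cv2.resize(big3,(800,int(130*800/340))); 
cv2.imwrite('pics/c1.png',big3)
E
```

```text
mat ((522.3005981445312, -268.6943359375), (217.63031005859375, 147.46189880371094), 35.4982795715332) [[ 390.9 -271.9]
 [ 476.5 -391.9]
 [ 653.7 -265.5]
 [ 568.1 -145.5]]
grip px ((446.6500244140625, 278.45001220703125), (13.155868530273438, 26.574853897094727), 37.87498474121094) [[433.3 284.9]
 [449.6 263.9]
 [460.  272. ]
 [443.7 293. ]]
[[ 455.4 -293.6  153. ]
 [ 494.2 -324.6  153. ]
 [ 479.2 -343.6  153. ]
 [ 440.4 -312.5  153. ]]
```

View pics/c1.png

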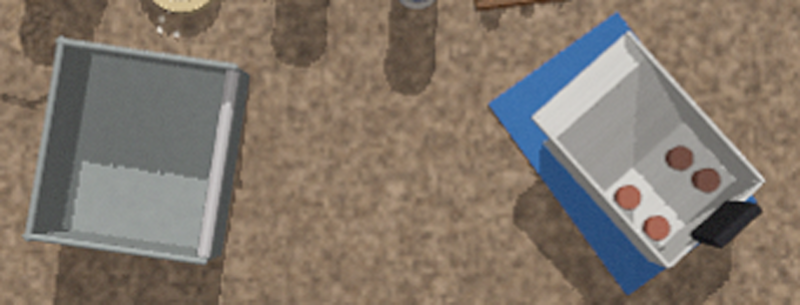

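The crop shows the mat's blue corners at (620,14), (490,105) and (630,293). The tray rim corners are at (628,32), (765,182), (667,267) and (532,118), with four stoppers on the floor. The bin rim corners are at (62,39), (28,237), (208,262) and (247,70), and the light bar runs from (231,95) to (205,258).

```bash
python3 - <<'E'
from h import *
np.set_printoptions(precision=1,suppress=True)
f=lambda L:np.array(L)*340/800+[140,185]
T=plane('top',f([[628,32],[765,182],[667,267],[532,118]]),81)[:,:2]
B=plane('top',f([[62,39],[28,237],[208,262],[247,70]]),90)[:,:2]
for n,Q in(('tray',T),('bin',B)):
    print(n,Q.tolist(),np.linalg.norm(np.roll(Q,-1,0)-Q,axis=1),Q.mean(0))
    e=np.roll(Q,-1,0)-Q; print(np.degrees(np.arctan2(e[:,1],e[:,0])))
t=cv2.imread('pics/top0.png');h=cv2.cvtColor(t,cv2.COLOR_BGR2HSV).astype(int)
m=(h[...,2]>135)&(h[...,1]<40); m[:,:215]=0;m[:,250:]=0;m[:205]=0;m[300:]=0
c=big(m);b=cv2.boxPoints(cv2.minAreaRect(c)); print('bar px',b); print(plane('top',b,63))
E
```

```text
tray [[625.5730937710459, -261.4096922105626], [495.90154284254317, -376.98610112057804], [423.67485402098134, -291.82155597852375], [551.33643695558, -177.7155891055395]] [173.7 111.7 171.2 111.9] [ 524.1 -277. ]
[-138.3  130.3   41.8  -48.4]
bin [[619.2221883857968, 222.7060439939417], [452.1667935027209, 248.37851421398915], [430.2669308644786, 97.96080125320096], [592.5591106050834, 66.19014027295528]] [169.  152.  165.4 158.8] [523.6 158.8]
[171.3 -98.3 -11.1  80.3]
bar px [[209.6 294.4]
 [222.4 212.6]
 [240.9 215.5]
 [228.1 297.3]]
[[432.2 140.9  63. ]
 [599.5 116.4  63. ]
 [593.4  78.4  63. ]
 [426.1 103.3  63. ]]
```

Request:
move_arm:
  increments: "0 -17 -30 -4 0.12;0 -34 -61 -4 0.24;0 -51 -92 -4 0.36;0 -68 -122 -4 0.48;0 -85 -153 -4 0.6"

```text
clock: 0.52
eef_pos: [352.5, -466.1, 234.9]
ee_rot: [3.141, 0.001, -1.796]
force: [0.9, 0.1, 0.1]
finger_gap: 85.5
```

```bash
cat >> h.py <<'E'
def to(x,y,z,yawdeg):
    "shift (tool axes) and turn from the measured pose to a TCP target"
    s=robot.read_state();R,p=pose(s);d=R.T@(np.array([x,y,z])-p)
    yaw=s['ee_rot'][2];a=(yaw-np.radians(yawdeg)+np.pi)%(2*np.pi)-np.pi
    print('clock',round(s['clock'],2),'tcp',p.round(1),'yaw',round(np.degrees(yaw),1),'-> shift',d.round(1),'turn',round(a,3)); return d,a
E
python3 -c "
from h import *
to(463,-331,190,-138.4)"
```

```text
clock 0.52 tcp [ 352.5 -466.1  234.9] yaw -102.9 -> shift [-156.4  -77.5   44.9] turn 0.619
```

Request:
move_arm:
  increments: "0 -31 -15.5 9 0.12;0 -62 -31 18 0.24;0 -93 -46.5 27 0.36;0 -125 -62 36 0.49;0 -156 -77.5 44.5 0.62"

```text
clock: 0.93
eef_pos: [461.6, -331.1, 190.2]
ee_rot: [3.141, -0.0, -2.401]
force: [0.1, 0.8, -0.1]
finger_gap: 85.4
```

```bash
python3 - <<'E'
from h import *
s=robot.read_state(); print(s['clock'],s['eef_pos'],s['ee_rot'],s['joint_pos'].round(2))
np.save('w1.npy',np.r_[s['eef_pos'],s['ee_rot']])
cv2.imwrite('pics/w1.png',grab_frame('wrist')[:,:,::-1])
E
```

```text
0.9333 [ 461.63890655 -331.13322152  190.23740835] [ 3.14092382e+00 -1.88968335e-04 -2.40137418e+00] [ 0.83  0.39 -0.32  1.8   0.14  0.98 -1.95]
```

View pics/w1.png

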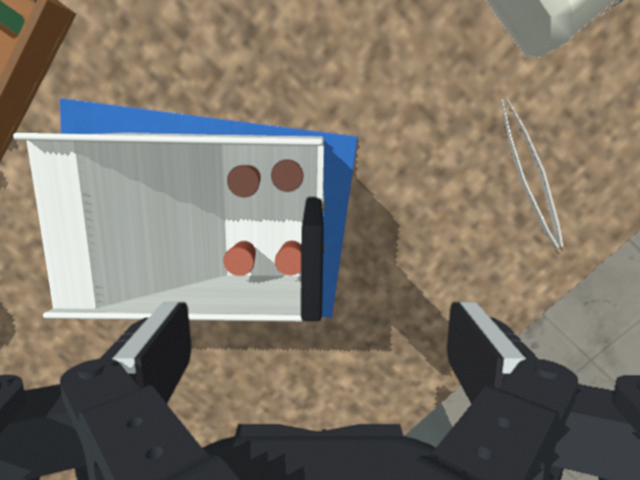

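Wrist view: the black grip spans (302–323, 198–320) between the open fingers. The tray lies in the picture from x=20 to 322, with stoppers at (243,180), (287,175), (239,259) and (290,258). The mat is turned slightly relative to the tray.

```bash
python3 - <<'E'
from h import *
np.set_printoptions(precision=1,suppress=True)
v=np.load('w1.npy'); s={'eef_pos':v[:3],'ee_rot':v[3:]}
print('cam',cam('wrist',s)[2], 'tcp px',proj('wrist',v[:3],s),'grasp px',proj('wrist',v[:3]+[0,0,18.7],s))
g=np.array([463,-331]);
for a in (41.6,):
    ux=np.array([np.cos(np.radians(a)),np.sin(np.radians(a))]);uy=np.array([-ux[1],ux[0]])
    for z in (81,153): 
        X=[np.r_[g+ux*i*5+uy*j*23,z] for i in(-1,1) for j in(-1,1)]
        print(z,proj('wrist',X,s))
# tray rim corners
T=plane('wrist',[[323,136],[304,319]],81,s); print('rear outer corners',T, np.linalg.norm(T[0]-T[1]), np.degrees(np.arctan2(*(T[0]-T[1])[[0,1]])))
T=plane('wrist',[[18,136],[48,315]],81,s); print('front?',T)
im=cv2.imread('pics/w1.png');d=(im.max(2)<50).astype(np.uint8); d[:190]=0;d[325:]=0;d[:,:296]=0;d[:,330:]=0
for y in range(196,326,8): x=np.nonzero(d[y])[0]; print(y,x.min() if len(x) else '',x.max() if len(x) else '')
E
```

```text
cam [ 507.1 -379.   332.1] tcp px [[322.5 312.4]] grasp px [[323.  337.6]]
81 [[328.3 196.5]
 [326.8 270. ]
 [311.4 196.3]
 [310.7 269.8]]
153 [[331.8 224.4]
 [329.6 322.3]
 [308.5 224.1]
 [307.7 322.1]]
rear outer corners [[ 500.4 -375.    81. ]
 [ 432.3 -282.9   81. ]] 114.5582575275629 143.51986891475016
front? [[ 627.5 -258.2   81. ]
 [ 554.  -175.9   81. ]]
196  
204 306 320
212 305 321
220 304 321
228 303 322
236 303 322
244 302 322
252 302 321
260 302 321
268 302 321
276 302 321
284 303 321
292 302 321
300 302 320
308 302 320
316 302 320
324
```

```bash
python3 -c "
from h import *
to(465,-329.3,100,-138)"
```

```text
clock 0.98 tcp [ 467.  -322.1  188.9] yaw -137.7 -> shift [ 6.9 -4.3 88.8] turn 0.005
```

Request:
move_arm:
  increments: "0 6.9 -4.3 25 0;0 6.9 -4.3 50 0;0 6.9 -4.3 75 0;0 6.9 -4.3 88.8 0;0 6.9 -4.3 88.8 0"
  grip_force: 80

```text
clock: 1.4
eef_pos: [456.3, -338.9, 98.4]
ee_rot: [3.134, -0.001, -2.394]
force: [-0.4, 0.2, -0.6]
finger_gap: 85.4
```

```bash
python3 - <<'E'
from h import *
to(465,-329.3,100,-138)
cv2.imwrite('pics/w2.png',grab_frame('wrist')[:,:,::-1])
to(465,-329.3,100,-138)
E
```

```text
clock 1.4 tcp [ 456.3 -338.9   98.4] yaw -137.2 -> shift [-12.9   1.2  -1.6] turn 0.014
clock 1.45 tcp [ 457.5 -339.6  100.3] yaw -137.2 -> shift [-12.5   2.5   0.3] turn 0.014
```

View pics/w2.png

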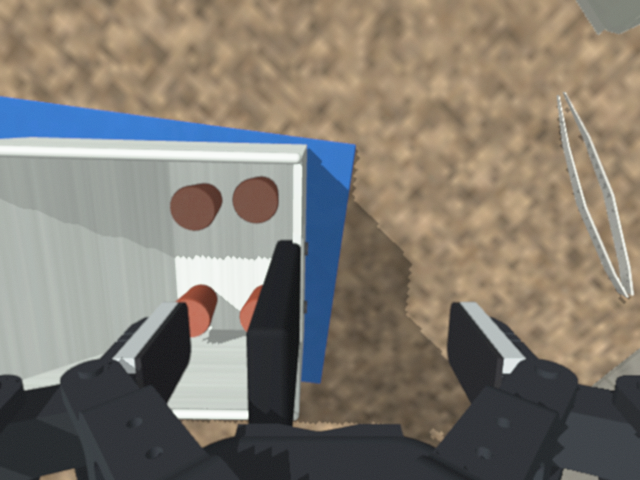

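The grip (250–300, 240–425) sits left of the fingers' midline at x≈318, about 12 mm forward, which agrees with the numbers. I'll correct this, then close the gripper.

Request:
move_arm:
  increments: "0 -6 1 0 0;0 -12.5 2.5 0 0.01;0 -12.5 2.5 0 0.01;0 -12.5 2.5 0 0.01;0 -12.5 2.5 0 0.01"

```text
clock: 1.87
eef_pos: [467.2, -330.4, 103.1]
ee_rot: [-3.14, 0.0, -2.404]
force: [-0.8, 0.1, -0.2]
finger_gap: 85.3
```

Request:
move_arm:
  increments: "0.3 0 0 0 0;0.6 0 0 0 0;1 0 0 0 0;1 0 0 0 0;1 0 0 0 0"
  grip_force: 80

```text
clock: 2.28
eef_pos: [466.5, -330.4, 102.2]
ee_rot: [3.142, -0.0, -2.405]
force: [-0.0, 0.4, 0.7]
finger_gap: 25.4
```

Request:
move_arm:
  increments: "1 0 0 0 0;1 0 0 0 0;1 0 0 0 0;1 0 0 0 0;1 0 0 0 0"

```text
clock: 2.7
eef_pos: [466.4, -330.3, 102.1]
ee_rot: [3.141, -0.0, -2.405]
force: [-0.4, -0.1, 0.1]
finger_gap: 9.0
```

```bash
python3 -c "
from h import *
to(465,-329.3,180,-138)"
```

```text
clock 2.7 tcp [ 466.4 -330.3  102.1] yaw -137.8 -> shift [  0.4   1.7 -77.9] turn 0.003
```

The gripper holds the plate at a 9 mm gap. Next I'll lift and, from the existing picture, refine the bar's place.

Request:
move_arm:
  increments: "1 0 0 -8 0;1 0 0 -24 0;1 0 0 -44 0;1 0 0 -64 0;1 0 0 -80 0"

```text
clock: 3.12
eef_pos: [466.8, -330.2, 183.8]
ee_rot: [-3.141, 0.0, -2.405]
force: [-0.3, 0.5, -2.3]
finger_gap: 9.1
```

Request:
move_arm:
  increments: "1 0 0 -12 0;1 0 0 -20 0;1 0 0 -22 0;1 0 0 -22 0;1 0 0 -22 0"

```text
clock: 3.53
eef_pos: [466.0, -329.9, 203.3]
ee_rot: [3.14, -0.0, -2.405]
force: [0.2, -0.3, -2.0]
finger_gap: 9.3
```

```bash
python3 - <<'E'
from h import *
np.set_printoptions(precision=1,suppress=True)
s=robot.read_state(); print(s['clock'],s['eef_pos'],s['force'],s['wrist_torque'],s['finger_gap'])
f=lambda L:np.array(L)*340/800+[140,185]
t=cv2.imread('pics/top0.png');g=cv2.cvtColor(t,cv2.COLOR_BGR2GRAY).astype(int)
for y in range(212,300,8): print(y,g[y,215:252])
E
```

```text
3.5333 [ 466.  -329.9  203.3] [ 0.2 -0.3 -2. ] [-0.1  0.   0. ] 9.25754464930219
212 [ 83  75  74  70  78  84  85  94  94 102 112 122 131 140 146 151 158 163
 165 169 172 174 162 159 162 147 136 130 122 113 111 118 122 126 130 133
 130]
220 [114 116 114 116 115 112 112 113 112 113 114 115 112 113 112 111 112 112
 115 113 124 135 145 143 134 127  92  78  80  78  76 100 106 109 113 115
 120]
228 [112 110 111 112 113 111 113 113 111 114 115 112 114 110 117 114 114 112
 114 127 137 165 159 137 115  84  77  78  77  75 117 130 129 126 122 118
 125]
236 [112 111 113 111 113 109 114 114 113 114 114 113 114 112 114 114 113 113
 176 190 198 187 172 120  83  83  76  78  79  79 114 129 128 130 124 121
 115]
244 [111 109 111 112 114 111 112 111 115 113 114 112 112 114 116 112 131 180
 193 195 182 164 102  79  79  76  77  81  85 132 134 122 115 101 108 117
 120]
252 [112 113 113 113 112 113 113 112 113 111 112 113 111 111 108 155 187 197
 193 179 157  93  75  78  80  79  79  78 119 121 116 116 120 120 122 115
 115]
260 [160 158 161 127 124 125 125 122 126 112 111 110 108 117 175 188 198 188
 175 133  84  78  79  77  93  92  86 125 133 134 132 126 122 122 128 133
 126]
268 [158 155 158 158 156 157 157 158 157 159 159 157 146 180 189 199 185 172
 119  83  79  77  80  84  82 130 142 141 142 145 135 127 124 119 124 129
 134]
276 [153 153 154 156 156 155 153 153 154 153 155 151 183 194 196 181 165  95
  77  78  82  80  93  84 111 115 110 113 119 121 121 122 111 108 109 116
 119]
284 [157 157 157 157 156 154 156 156 157 154 163 188 198 192 179 156  87  81
  79  79  82  81 123 130 128 127 129 132 138 139 138 135 131 127 130 131
 122]
292 [133 129 132 133 133 132 132 131 114 180 188 200 188 174 128  80  79  78
  79  87 100 143 133 124 119 119 123 134 134 127 116 109 113 119 119 119
 113]
```

```bash
python3 - <<'E'
from h import *
np.set_printoptions(precision=1,suppress=True)
y=np.arange(236,300,8);x=[235.4,234.1,232.8,231.5,230.4,229.3,228.1,226.5]
P=plane('top',np.c_[x,y],61); print(P[:,:2])
k=np.polyfit(P[:,0],P[:,1],1); print('yaw',90+np.degrees(np.arctan(k[0])))
# bin centre mid x: side walls
for xm in (511,): print(xm,np.polyval(k,xm))
B=np.radians(90+np.degrees(np.arctan(k[0])))
c=np.array([523.6,158.8]);print(c-75*np.array([np.cos(B),np.sin(B)]))
E
```

```text
[[551.2  89.8]
 [534.7  92.3]
 [518.2  94.9]
 [501.8  97.4]
 [485.5  99.5]
 [469.1 101.6]
 [452.9 103.9]
 [436.6 107.1]]
yaw 81.66821880112707
511 95.80259775806496
[512.7  84.6]
```

```bash
python3 - <<'E'
from h import *
np.set_printoptions(precision=1,suppress=True)
s=cv2.imread('pics/scene0.png')[250:400,155:325]; t=cv2.imread('pics/top0.png')[190:310,145:255]
a=cv2.resize(s,None,fx=2.4,fy=2.4,interpolation=2); b=cv2.resize(t,None,fx=3.5,fy=3.5,interpolation=2)
o=np.zeros((430,800,3),np.uint8); o[:a.shape[0],:a.shape[1]]=a; o[:b.shape[0],410:410+b.shape[1]]=b[:, :390]
cv2.imwrite('pics/c2.png',o); print(a.shape,b.shape)
E
```

```text
(360, 408, 3) (420, 385, 3)
```

View pics/c2.png

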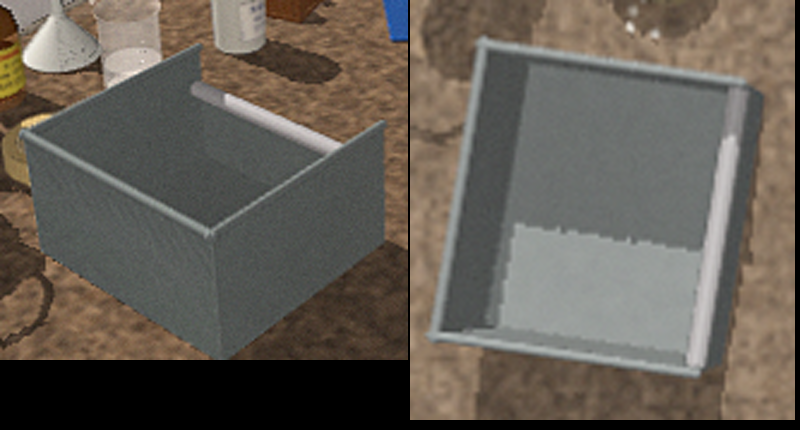

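The picture shows that the true front rim corners in the right-hand crop are (745,80) and (700,375). My earlier ones were on the shaded outer base.

```bash
python3 - <<'E'
from h import *
np.set_printoptions(precision=1,suppress=True)
t=(np.array([[483,40],[433,338],[700,375],[745,80]])-[410,0])/3.5+[145,190]
s=np.array([[25,130],[212,233],[384,123],[200,46]])/2.4+[155,250]
P=plane('top',t,90)[:,:2]; Q=plane('scene',s,90)[:,:2]
T=[tri('top',a,'scene',b) for a,b in zip(t,s)]
for n,A in(('top',P),('scene',Q)):
    e=np.roll(A,-1,0)-A; print(n,A.tolist(),np.linalg.norm(e,axis=1),np.degrees(np.arctan2(e[:,1],e[:,0])),A.mean(0))
    u=np.array([np.cos(np.radians(81.7)),np.sin(np.radians(81.7))]);print('bar',A.mean(0)-75*u)
print(T)
b=np.array([[222,97],[335,150]])/2.4+[155,250];print('bar scene pts',plane('scene',b,62))
E
```

```text
top [[619.516499254696, 223.6833509737342], [450.509546726546, 248.98690259296188], [428.713978939467, 99.01730033426544], [596.3819865092071, 74.72133583015521]] [170.9 151.5 169.4 150.7] [171.5 -98.3  -8.2  81.2] [523.8 161.6]
bar [513.   87.4]
scene [[621.3398810251982, 222.2858380487187], [453.65631620908823, 248.7563265856553], [430.3860747968558, 101.85750399957999], [595.3747651251493, 77.10854627576452]] [169.8 148.7 166.8 147.5] [171.  -99.   -8.5  79.9] [525.2 162.5]
bar [514.4  88.3]
[(array([619.6, 223.5,  91.1]), np.float64(0.5013611199582794)), (array([451.6, 249.4,  91.1]), np.float64(2.443327581501013)), (array([429.9,  99.9,  89.1]), np.float64(2.8728645328490683)), (array([596.7,  75.1,  88.7]), np.float64(0.5416614699085887))]
bar scene pts [[569.3  88.8  62. ]
 [464.4 107.   62. ]]
```

Request:
move_arm:
  increments: "1 -3 3 0 -0.01;1 -9 8.5 0 -0.03;1 -17.5 16 0 -0.06;1 -28 26 0 -0.1;1 -39 36.3 0 -0.14"

```text
clock: 3.95
eef_pos: [471.1, -275.1, 203.9]
ee_rot: [3.141, 0.0, -2.26]
force: [1.1, 0.2, -2.4]
finger_gap: 9.0
```

Request:
move_arm:
  increments: "1 -13 9 0 -0.04;1 -26 18 0 -0.08;1 -39.5 27.4 0 -0.12;1 -52.6 36.5 0 -0.16;1 -65.8 45.7 0 -0.2"

```text
clock: 4.37
eef_pos: [478.2, -195.5, 204.3]
ee_rot: [-3.141, -0.0, -2.06]
force: [-0.2, 0.3, -1.5]
finger_gap: 9.4
```

Request:
move_arm:
  increments: "1 -14.7 6.3 0 -0.04;1 -29.4 12.6 0 -0.08;1 -44 19 0 -0.12;1 -58.8 25.3 0 -0.16;1 -73.5 31.6 0 -0.2"

```text
clock: 4.78
eef_pos: [485.2, -116.1, 204.2]
ee_rot: [-3.141, -0.0, -1.861]
force: [0.9, 0.4, -2.1]
finger_gap: 9.1
```

Request:
move_arm:
  increments: "1 -14 3 0 -0.04;1 -28 6 0 -0.08;1 -40 8.5 0 -0.12;1 -48 10 0 -0.14;1 -52 11 0 -0.15"

```text
clock: 5.2
eef_pos: [489.9, -63.1, 204.2]
ee_rot: [-3.141, 0.0, -1.712]
force: [-0.7, 0.5, -2.1]
finger_gap: 8.9
```

Request:
move_arm:
  increments: "1 0 0 0 0;1 0 0 0 0;1 0 0 0 0;1 0 0 0 0;1 0 0 0 0"

```text
clock: 5.62
eef_pos: [489.6, -65.5, 204.1]
ee_rot: [3.142, -0.0, -1.716]
force: [0.1, -0.4, -2.0]
finger_gap: 9.5
```

```bash
python3 - <<'E'
from h import *
to(489.4,-64.2,140,-98.4)
s=robot.read_state(); print(s['force'],s['wrist_torque'],s['joint_pos'].round(2))
for n in('top','scene'): cv2.imwrite(f'pics/{n}1.png',grab_frame(n)[:,:,::-1])
a=cv2.imread('pics/top1.png')[150:320,140:340];b=cv2.imread('pics/scene1.png')[130:400,150:430]
o=np.hstack([cv2.resize(a,(400,340)),cv2.resize(b,(400,386))[:340]]); cv2.imwrite('pics/c3.png',o)
E
```

```text
clock 5.62 tcp [489.6 -65.5 204.1] yaw -98.3 -> shift [-1.2  0.4 64.1] turn 0.001
[ 0.0975989  -0.39270325 -2.03357053] [-0.1506366   0.00841851  0.03651582] [ 0.58  0.27 -0.58  1.96  0.18  0.96 -1.8 ]
```

View pics/c3.png

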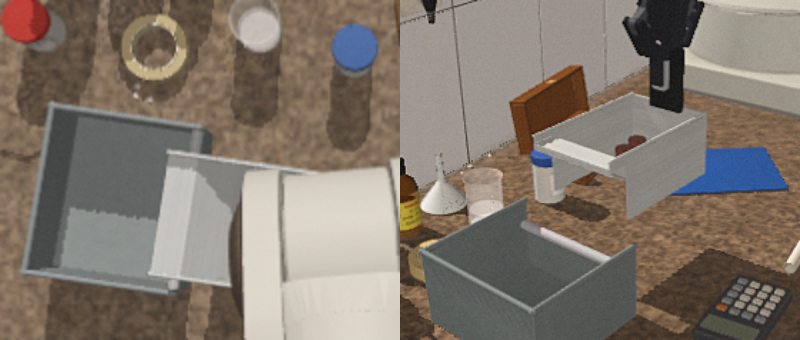

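The tray hangs level before the bin, stoppers in. In the crop its lip runs from (168,150) to (150,275), over the bar. I'll check where the lip is laterally.

```bash
python3 - <<'E'
from h import *
np.set_printoptions(precision=1,suppress=True)
L=plane('top',np.array([[168,150],[150,275]])/2+[140,150],174); print(L)
u=np.array([np.cos(np.radians(81.6)),np.sin(np.radians(81.6))]); v=np.array([-u[1],u[0]])
g=np.array([489.6,-65.5]); b=np.array([513,95.5])
for p in(*L[:,:2],b,g): print(p,'x',(p-g)@u,'y',(p-g)@v)
E
```

```text
[[566.6  92.1 174. ]
 [453.6 107.3 174. ]]
[566.6  92.1] x 167.14840153265732 y -53.19522875159876
[453.6 107.3] x 165.65568570017186 y 60.89314865232456
[513.   95.5] x 162.69118847540156 y 0.3703950072143698
[489.6 -65.5] x 0.0 y 0.0
```

Request:
move_arm:
  increments: "1 0 0 8 0;1 0 0 24 0;1 0 0 40 0;1 0 0 56 0;1 0 0 68 0"

```text
clock: 6.13
eef_pos: [488.9, -64.8, 134.4]
ee_rot: [3.14, 0.0, -1.715]
force: [0.1, -1.2, -2.6]
finger_gap: 9.0
```

Request:
move_arm:
  increments: "1 0 0 10 0;1 0 0 18 0;1 0 0 24 0;1 0 0 26 0;1 0 0 26 0"

```text
clock: 6.55
eef_pos: [489.6, -64.6, 109.9]
ee_rot: [3.141, 0.0, -1.715]
force: [-1.1, 0.3, -2.5]
finger_gap: 9.0
```

Request:
move_arm:
  increments: "1 0 0 0 0;1 0 0 0 0;1 0 0 0 0;1 0 0 0 0;1 -1 0 0 0"

```text
clock: 6.97
eef_pos: [490.0, -64.0, 110.5]
ee_rot: [-3.141, -0.0, -1.716]
force: [0.7, 0.7, -1.9]
finger_gap: 9.1
```

Request:
move_arm:
  increments: "1 0 0 2.5 0;1 -1 0 2.5 0;1 -2 0 2.5 0;1 -3 0 2.5 0;1 -4 0 2.5 0"

```text
clock: 7.38
eef_pos: [490.4, -59.6, 107.7]
ee_rot: [3.142, 0.0, -1.715]
force: [-0.1, 0.1, -3.5]
finger_gap: 9.2
```

Request:
move_arm:
  increments: "1 0 0 0 0;1 -0.5 0 0 0;1 -1 0 0 0;1 -1.5 0 0 0;1 -2 0 0 0"

```text
clock: 7.8
eef_pos: [490.7, -57.8, 107.7]
ee_rot: [-3.142, -0.0, -1.715]
force: [0.2, -0.2, -2.6]
finger_gap: 9.0
```

Request:
move_arm:
  increments: "1 -0.5 0 0 0;1 -1 0 0 0;1 -1.5 0 0 0;1 -2 0 0 0;1 -2 0 0 0"

```text
clock: 8.22
eef_pos: [491.0, -55.7, 107.7]
ee_rot: [-3.142, 0.0, -1.715]
force: [0.6, -1.1, -2.2]
finger_gap: 9.0
```

Request:
move_arm:
  increments: "1 -0.5 0 0 0;1 -1 0 0 0;1 -1.5 0 0 0;1 -2 0 0 0;1 -2 0 0 0"

```text
clock: 8.63
eef_pos: [491.2, -53.7, 107.7]
ee_rot: [-3.142, 0.0, -1.715]
force: [0.3, 0.3, -2.3]
finger_gap: 9.1
```

Request:
move_arm:
  increments: "1 -0.5 0 0 0;1 -1 0 0 0;1 -1.5 0 0 0;1 -2 0 0 0;1 -2 0 0 0"

```text
clock: 9.05
eef_pos: [491.6, -51.7, 107.7]
ee_rot: [-3.142, 0.0, -1.715]
force: [-0.3, 0.2, -2.5]
finger_gap: 9.3
```

Request:
move_arm:
  increments: "1 -0.5 0 0 0;1 -1 0 0 0;1 -1.5 0 0 0;1 -2 0 0 0;1 -2 0 0 0"

```text
clock: 9.47
eef_pos: [491.6, -50.8, 107.7]
ee_rot: [3.141, -0.001, -1.716]
force: [-0.9, -3.3, 0.4]
finger_gap: 9.2
```

Request:
move_arm:
  increments: "1 -0.5 0 0 0;1 -1 0 0 0;1 -1.5 0 0 0;1 -2 0 0 0;1 -2 0 0 0"

```text
clock: 9.88
eef_pos: [491.6, -50.7, 107.9]
ee_rot: [3.141, -0.003, -1.717]
force: [-2.2, -8.6, 2.5]
finger_gap: 9.0
```

```bash
python3 - <<'E'
from h import *
print(robot.read_state()['wrist_torque'], robot.read_state()['force'])
for n in('top','scene'): cv2.imwrite(f'pics/{n}2.png',grab_frame(n)[:,:,::-1])
a=cv2.imread('pics/top2.png')[190:310,145:255];b=cv2.imread('pics/scene2.png')[190:350,210:370]
o=np.zeros((480,800,3),np.uint8)
a=cv2.resize(a,None,fx=3,fy=3,interpolation=2);b=cv2.resize(b,None,fx=2.9,fy=2.9,interpolation=2)
o[:a.shape[0],:a.shape[1]]=a;o[:b.shape[0],332:332+b.shape[1]]=b;cv2.imwrite('pics/c4.png',o)
E
```

```text
[-1.63012406  0.58007072  0.10551188] [-2.19140218 -8.61336917  2.49615494]
```

View pics/c4.png

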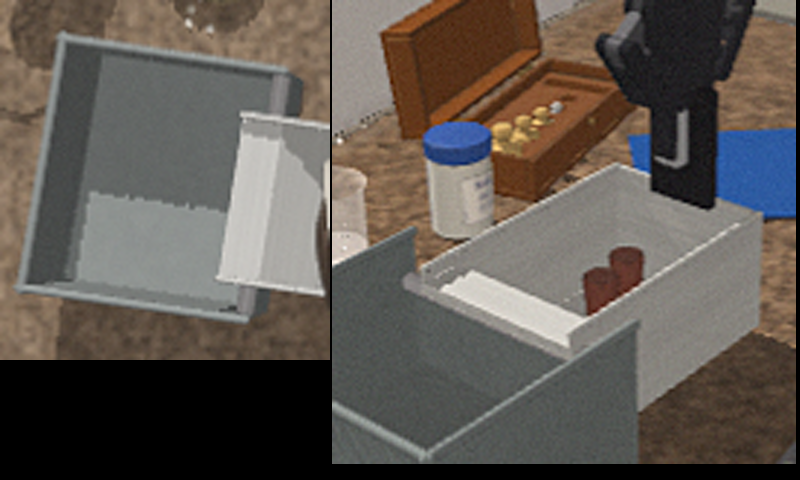

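Contact at grip y ≈ -51: the force reached -8.6 N, from the rear leg against the bar. The picture shows the lip over the bar and the tray within its ends. I'll back off about 2.3 mm from contact and lower.

Request:
move_arm:
  increments: "1 3 0 0 0;1 5.5 0 0 0;1 5.5 0 0 0;1 5.5 0 0 0;1 5.5 0 0 0"

```text
clock: 10.4
eef_pos: [491.4, -52.7, 107.6]
ee_rot: [-3.142, 0.001, -1.714]
force: [-0.2, 0.2, -2.2]
finger_gap: 9.1
```

Request:
move_arm:
  increments: "1 0 0 1.5 0;1 0 0 3 0;1 0 0 4.5 0;1 0 0 5.5 0;1 0 0 5.5 0"

```text
clock: 10.82
eef_pos: [491.1, -53.2, 101.8]
ee_rot: [3.141, 0.0, -1.715]
force: [-0.5, 0.1, -1.5]
finger_gap: 8.9
```

Request:
move_arm:
  increments: "1 0 0 1 0;1 0 0 2 0;1 0 0 2.5 0;1 0 0 2.5 0;1 0 0 2.5 0"

```text
clock: 11.23
eef_pos: [491.3, -53.4, 99.7]
ee_rot: [3.142, 0.0, -1.715]
force: [0.3, -0.4, -2.2]
finger_gap: 8.9
```

Request:
move_arm:
  increments: "1 0 0 0.5 0;1 0 0 1 0;1 0 0 1.5 0;1 0 0 1.5 0;1 0 0 1.5 0"

```text
clock: 11.65
eef_pos: [491.6, -53.7, 98.8]
ee_rot: [-3.141, -0.001, -1.715]
force: [-1.8, -1.5, 5.0]
finger_gap: 8.8
```

Request:
move_arm:
  increments: "0.9 0 0 0 0;0.8 0 0 0 0;0.6 0 0 0 0;0.4 0 0 0 0;0.3 0 0 0 0"

```text
clock: 12.07
eef_pos: [491.4, -53.2, 98.2]
ee_rot: [-3.141, 0.0, -1.715]
force: [0.0, -0.2, -0.1]
finger_gap: 53.0
```

Request:
move_arm:
  increments: "0.3 0 0 0 0;0.3 0 0 0 0;0.3 0 0 0 0;0.3 0 0 0 0;0.3 0 0 0 0"

```text
clock: 12.48
eef_pos: [491.3, -53.3, 98.2]
ee_rot: [-3.142, 0.0, -1.715]
force: [0.2, -0.7, -0.3]
finger_gap: 60.1
```

```bash
python3 - <<'E'
from h import *
to(491.3,-53.4,99,-98.3); print(robot.read_state()['finger_gap'])
cv2.imwrite('pics/w5.png',grab_frame('wrist')[:,:,::-1]);cv2.imwrite('pics/scene5.png',grab_frame('scene')[:,:,::-1])
a=cv2.imread('pics/scene5.png')[170:350,210:390];o=np.hstack([cv2.resize(a,(400,400)),cv2.resize(cv2.imread('pics/w5.png'),(400,300),interpolation=3)[:,:] if 0 else cv2.copyMakeBorder(cv2.resize(cv2.imread('pics/w5.png'),(400,300)),0,100,0,0,0)])
cv2.imwrite('pics/c5.png',o)
E
```

```text
clock 12.48 tcp [491.3 -53.3  98.2] yaw -98.3 -> shift [ 0.1  0.  -0.8] turn 0.001
60.14633509345821
```

View pics/c5.png

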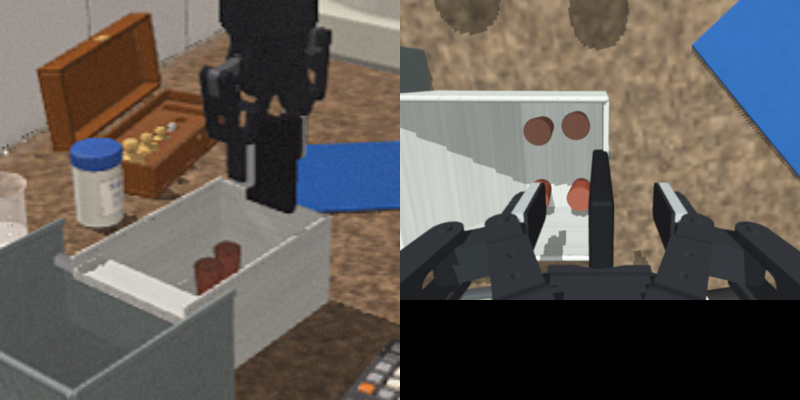

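The tray stands flat and hooked, with the lip over the bar and all four stoppers aboard. Next I'll raise, step back, close the fingers, and come down behind the grip.

Request:
move_arm:
  increments: "0.3 0 0 -15 0;0.3 0 0 -35 0;0.3 0 0 -55 0;0.3 0 0 -70 0;0.3 0 0 -72 0"

```text
clock: 13.0
eef_pos: [493.3, -53.4, 172.8]
ee_rot: [-3.137, -0.0, -1.715]
force: [0.3, -0.1, -0.2]
finger_gap: 59.7
```

Request:
move_arm:
  increments: "0.3 15 0 0 0;0.3 30 0 0 0;0.6 45 0 0 0;1 50 0 0 0;1 50 0 0 0"
  grip_force: 40

```text
clock: 13.42
eef_pos: [483.5, -104.3, 169.5]
ee_rot: [3.141, -0.0, -1.718]
force: [-0.6, 0.1, -0.7]
finger_gap: 24.0
```

Request:
move_arm:
  increments: "1 0 0 0 0;1 0 0 10 0;1 0 0 25 0;1 0 0 35 0;1 0 0 35 0"

```text
clock: 13.83
eef_pos: [482.3, -101.5, 132.6]
ee_rot: [3.137, 0.001, -1.714]
force: [-0.2, -0.7, -0.2]
finger_gap: 0.0
```

Request:
move_arm:
  increments: "1 -5 0 0 0;1 -10 0 0 0;1 -15 0 0 0;1 -20 0 0 0;1 -20 0 0 0"

```text
clock: 14.25
eef_pos: [487.7, -81.3, 135.8]
ee_rot: [-3.14, 0.001, -1.713]
force: [1.0, 1.1, 0.3]
finger_gap: -0.0
```

```bash
python3 - <<'E'
from h import *
to(491.3,-53.4,135,-98.3); print(robot.read_state()['finger_gap'],robot.read_state()['force'])
B,H=0,14.5
E
```

```text
clock 14.25 tcp [487.7 -81.3 135.8] yaw -98.1 -> shift [-28.2   0.4   0.8] turn 0.003
-0.01108970281014715 [1.03714501 1.13464825 0.28353899]
```

Request:
move_arm:
  increments: "1 -1.5 0 0.5 0;1 -3 0 0.5 0;1 -4.5 0 0.5 0;1 -6 0 0.5 0;1 -6 0 0.5 0"

```text
clock: 14.67
eef_pos: [487.9, -76.9, 134.7]
ee_rot: [-3.142, 0.0, -1.715]
force: [0.1, -0.7, 0.2]
finger_gap: -0.0
```

Request:
move_arm:
  increments: "1 -1 0 0 0;1 -2 0 0 0;1 -3 0 0 0;1 -3 0 0 0;1 -3 0 0 0"

```text
clock: 15.08
eef_pos: [488.3, -74.1, 134.7]
ee_rot: [-3.142, 0.0, -1.715]
force: [0.2, -0.3, -0.4]
finger_gap: 0.0
```

Request:
move_arm:
  increments: "1 -1 0 0 0;1 -2 0 0 0;1 -3 0 0 0;1 -3 0 0 0;1 -3 0 0 0"

```text
clock: 15.5
eef_pos: [488.7, -71.6, 134.7]
ee_rot: [-3.142, -0.0, -1.715]
force: [0.0, -2.0, 1.0]
finger_gap: 0.2
```

```bash
python3 - <<'E'
import numpy as np
a,H,L=74.7,13.7,158.5
f=lambda t:np.array([-L*np.cos(t)+a*np.sin(t)-H, L*np.sin(t)+a*np.cos(t)])
th=[0]+[1,2.5,4.5,7,9.5]+list(np.arange(12,85,2.5))
p=[f(np.radians(t)) for t in th]; p[0]=np.array([-174.1,74.7])
for k in range(0,len(th)-1,5):
    print(th[min(k+5,len(th)-1)],';'.join(f'1 {-(q-p[k])[0]:.1f} 0 {-(q-p[k])[1]:.1f} 0' for q in p[k+1:k+6]))
E
```

```text
9.5 1 -3.2 0 -2.8 0;1 -5.3 0 -6.8 0;1 -8.2 0 -12.2 0;1 -12.2 0 -18.8 0;1 -16.4 0 -25.1 0
22.0 1 -4.5 0 -6.2 0;1 -9.2 0 -12.2 0;1 -14.3 0 -17.9 0;1 -19.5 0 -23.5 0;1 -25.0 0 -28.8 0
34.5 1 -5.7 0 -5.1 0;1 -11.7 0 -9.9 0;1 -17.8 0 -14.4 0;1 -24.1 0 -18.7 0;1 -30.7 0 -22.7 0
47.0 1 -6.7 0 -3.7 0;1 -13.5 0 -7.1 0;1 -20.5 0 -10.2 0;1 -27.6 0 -13.0 0;1 -34.8 0 -15.5 0
59.5 1 -7.3 0 -2.2 0;1 -14.7 0 -4.0 0;1 -22.2 0 -5.6 0;1 -29.8 0 -6.7 0;1 -37.4 0 -7.6 0
72.0 1 -7.6 0 -0.5 0;1 -15.3 0 -0.7 0;1 -22.9 0 -0.6 0;1 -30.5 0 -0.1 0;1 -38.1 0 0.7 0
84.5 1 -7.6 0 1.1 0;1 -15.1 0 2.6 0;1 -22.5 0 4.4 0;1 -29.8 0 6.5 0;1 -37.1 0 8.9 0
```

Request:
move_arm:
  increments: "1 -3.2 0 -2.8 0;1 -5.3 0 -6.8 0;1 -8.2 0 -12.2 0;1 -12.2 0 -18.8 0;1 -16.4 0 -25.1 0"

```text
clock: 15.92
eef_pos: [491.1, -54.4, 160.5]
ee_rot: [-3.141, 0.0, -1.715]
force: [-0.6, -1.9, -0.8]
finger_gap: 0.4
```

```bash
python3 - <<'E'
from h import *
to(0,0,0,-98.3); print(robot.read_state()['force'])
cv2.imwrite('pics/s6.png',grab_frame('scene')[:,:,::-1])
a=cv2.imread('pics/s6.png')[130:360,200:430];cv2.imwrite('pics/c6.png',cv2.resize(a,(460,460)))
E
```

```text
clock 15.92 tcp [491.1 -54.4 160.5] yaw -98.3 -> shift [ 16.7 493.9 160.5] turn 0.001
[-0.58983187 -1.88717274 -0.84467852]
```

View pics/c6.png

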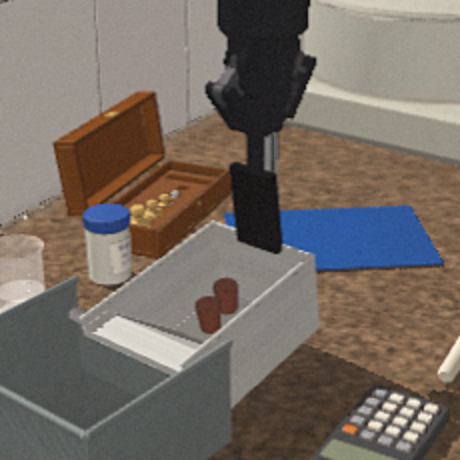

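The tray has begun to tilt on the bar, still hooked, with the finger behind the grip. I'll continue along the arc.

Request:
move_arm:
  increments: "1 -4.5 0 -6.2 0;1 -9.2 0 -12.2 0;1 -14.3 0 -17.9 0;1 -19.5 0 -23.5 0;1 -25 0 -28.8 0"

```text
clock: 16.38
eef_pos: [494.9, -29.5, 189.3]
ee_rot: [-3.141, 0.0, -1.715]
force: [-0.8, -2.0, -0.6]
finger_gap: 0.3
```

Request:
move_arm:
  increments: "1 -5.7 0 -5.1 0;1 -11.7 0 -9.9 0;1 -17.8 0 -14.4 0;1 -24.1 0 -18.7 0;1 -30.7 0 -22.7 0"

```text
clock: 16.8
eef_pos: [499.4, 0.2, 212.1]
ee_rot: [-3.141, -0.001, -1.716]
force: [-0.9, -4.2, 4.5]
finger_gap: 0.1
```

Request:
move_arm:
  increments: "1 -6.7 0 -3.7 0;1 -13.5 0 -7.1 0;1 -20.5 0 -10.2 0;1 -27.6 0 -13 0;1 -34.8 0 -15.5 0"

```text
clock: 17.22
eef_pos: [505.0, 34.7, 228.3]
ee_rot: [-3.14, -0.001, -1.716]
force: [-1.6, -4.9, 10.6]
finger_gap: -0.4
```

Request:
move_arm:
  increments: "1 -7.3 0 -2.2 0;1 -14.7 0 -4 0;1 -22.2 0 -5.6 0;1 -29.8 0 -6.7 0;1 -37.4 0 -7.6 0"

```text
clock: 17.63
eef_pos: [511.0, 73.0, 236.9]
ee_rot: [-3.138, 0.001, -1.715]
force: [-1.5, -2.5, 15.2]
finger_gap: 0.1
```

Request:
move_arm:
  increments: "1 -7.6 0 -0.5 0;1 -15.3 0 -0.7 0;1 -22.9 0 -0.6 0;1 -30.5 0 -0.1 0;1 -38.1 0 0.7 0"

```text
clock: 18.05
eef_pos: [517.0, 112.7, 236.7]
ee_rot: [-3.136, 0.004, -1.714]
force: [-0.6, 1.1, 14.2]
finger_gap: -0.2
```

```bash
python3 - <<'E'
from h import *
s=robot.read_state();p=s['eef_pos'];u=np.array([.1444,.9895]);c=np.array([(p[:2]-[513.8,100.7])@u,p[2]-60]);print(p,s['force'],c)
# angle from corner (u+H, z): perpendicular distance L from pivot
H,L=13.7,158.5;q=c+[H,0];r=np.hypot(*q);al=np.arctan2(q[1],q[0])
b=np.sqrt(r*r-L*L);print('theta',np.degrees(np.arctan2(b,-L)-al),'a',b)
E
```

```text
[517.01940249 112.73785019 236.71013441] [-0.566824    1.14624102 14.18858989] [ 12.37633448 176.71013441]
theta 70.93517360885517 a 82.36623593275601
```

Request:
move_arm:
  increments: "1 0 0 0 0;1 0 0 0 0;1 0 0 0 0;1 0 0 0 0;1 0 0 0 0"

```text
clock: 18.47
eef_pos: [517.0, 113.0, 236.7]
ee_rot: [-3.136, 0.005, -1.713]
force: [-0.4, 1.4, 15.1]
finger_gap: -0.1
```

```bash
cat > ang.py <<'E'
from h import *
s=robot.read_state();p=s['eef_pos'];u=np.array([.1444,.9895]);c=np.array([(p[:2]-[513.8,100.7])@u,p[2]-60]);print(s['clock'],p,s['force'],c)
H,L=13.7,158.5;q=c+[H,0];r=np.hypot(*q);al=np.arctan2(q[1],q[0])
b=np.sqrt(r*r-L*L);print('theta',np.degrees(np.arctan2(b,-L)-al),'a',b)
cv2.imwrite('pics/s7.png',grab_frame('scene')[:,:,::-1])
a=cv2.imread('pics/s7.png')[80:370,170:460];cv2.imwrite('pics/c7.png',cv2.resize(a,(580,580)))
E
python3 ang.py
```

```text
18.4667 [517.03557267 113.01433106 236.6675139 ] [-0.39007815  1.40492668 15.06428056] [ 12.65224728 176.6675139 ]
theta 71.02575334085601 a 82.36262141163354
```

View pics/c7.png

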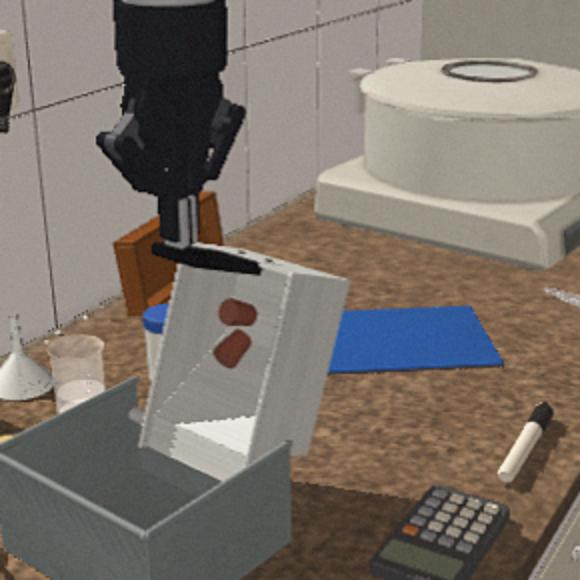

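Tray at about 71°, hooked, with the stoppers sliding down the ramp. I'll continue more slowly.

Request:
move_arm:
  increments: "1 -6 0 1 0;1 -12 0 2.5 0;1 -18 0 4.2 0;1 -24.5 0 6.3 0;1 -31 0 8.6 0"

```text
clock: 18.93
eef_pos: [522.2, 146.0, 229.3]
ee_rot: [-3.134, 0.008, -1.712]
force: [-0.8, 4.8, 18.3]
finger_gap: -0.1
```

```bash
python3 ang.py
```

```text
18.9333 [522.22336755 146.03716799 229.30907792] [-0.8453862   4.77532202 18.2991277 ] [ 46.077462   169.30907792]
theta 81.42268440856024 a 84.36029178154489
```

Request:
move_arm:
  increments: "1 -5 0 1 0;1 -9 0 2.5 0;1 -12.5 0 4 0;1 -16 0 5.5 0;1 -19 0 7 0"

```text
clock: 19.4
eef_pos: [524.9, 165.3, 222.0]
ee_rot: [-3.134, 0.009, -1.712]
force: [1.2, 4.7, 14.4]
finger_gap: -0.1
```

```bash
python3 ang.py
```

```text
19.4 [524.92947858 165.32077006 221.95095049] [ 1.17188321  4.66747205 14.41397154] [ 65.54934868 161.95095049]
theta 87.60648351760507 a 85.94370035423141
```

Request:
move_arm:
  increments: "1 -3 0 1 0;1 -6 0 2 0;1 -8 0 3 0;1 -10 0 4 0;1 -11 0 4.5 0"

```text
clock: 19.87
eef_pos: [526.3, 175.8, 216.9]
ee_rot: [-3.135, 0.009, -1.712]
force: [3.0, 5.3, 11.5]
finger_gap: -0.3
```

```bash
python3 ang.py
python3 - <<'E'
from h import *
t=grab_frame('top')[:,:,::-1].copy(); cv2.imwrite('pics/t8.png',t)
for n,im in (('scene',cv2.imread('pics/s7.png')),('top',t)):
    h=cv2.cvtColor(im,cv2.COLOR_BGR2HSV)
    m=((h[...,0]<9)|(h[...,0]>172))&(h[...,1]>90)&(h[...,2]>40)
    k,l,st,ce=cv2.connectedComponentsWithStats(m.astype(np.uint8))
    print(n,[(ce[i].round().tolist(),int(st[i,4])) for i in range(1,k) if st[i,4]>25])
E
```

```text
19.8667 [526.31858543 175.82712553 216.9279881 ] [ 3.0208142   5.2621771  11.50796156] [ 76.14597445 156.9279881 ]
theta 91.01834947489822 a 87.04276289319564
scene [([84.0, 252.0], 407), ([109.0, 314.0], 605), ([225.0, 331.0], 92), ([241.0, 338.0], 105), ([50.0, 395.0], 307)]
top [([157.0, 110.0], 308), ([152.0, 159.0], 465), ([206.0, 231.0], 107), ([196.0, 268.0], 54)]
```

```bash
python3 - <<'E'
import cv2,numpy as np
a=cv2.imread('pics/s7.png')[150:400,150:350];b=cv2.imread('pics/t8.png')[180:320,140:280]
o=np.zeros((560,800,3),np.uint8);o[:500,:400]=cv2.resize(a,(400,500),interpolation=2);o[:400,400:]=cv2.resize(b,(400,400),interpolation=2);cv2.imwrite('pics/c8.png',o)
E
```

```text
(no output)
```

View pics/c8.png

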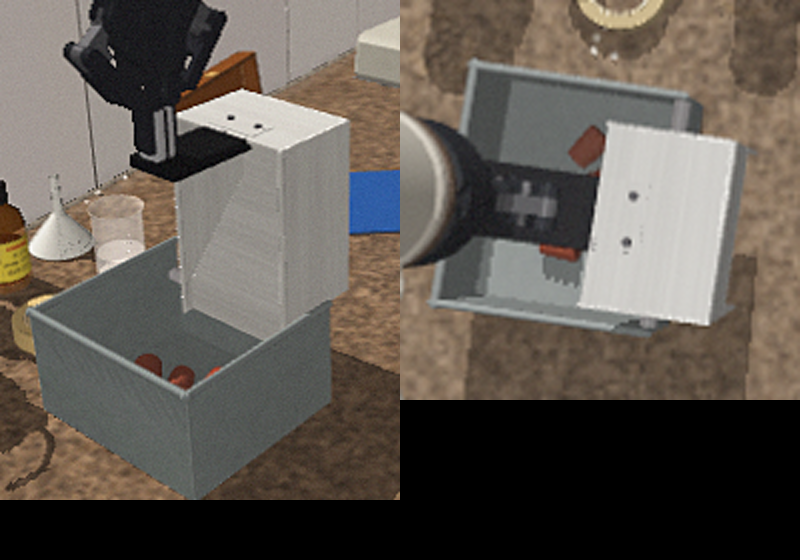

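Tray at about 91°. Three stoppers are visible in the bin, and the visible part of the tray's inside is empty. I'll push slightly more for the fourth, then check by mask.

Request:
move_arm:
  increments: "1 -2 0 0.6 0;1 -3.5 0 1.2 0;1 -5 0 1.8 0;1 -5 0 2.2 0;1 -5 0 2.2 0"

```text
clock: 20.38
eef_pos: [526.9, 180.3, 214.5]
ee_rot: [-3.135, 0.008, -1.712]
force: [2.0, 4.8, 10.4]
finger_gap: -0.1
```

Request:
move_arm:
  increments: "1 0 0 0 0;1 0 0 0 0;1 0 0 0 0;1 0 0 0 0;1 0 0 0 0"

```text
clock: 20.8
eef_pos: [526.9, 180.2, 214.6]
ee_rot: [-3.135, 0.008, -1.712]
force: [2.2, 5.3, 10.9]
finger_gap: 0.2
```

```bash
cat > red.py <<'E'
from h import *
for n in ('scene','top'):
    im=grab_frame(n)[:,:,::-1].copy(); cv2.imwrite(f'pics/r_{n}.png',im); h=cv2.cvtColor(im,cv2.COLOR_BGR2HSV)
    m=((h[...,0]<10)|(h[...,0]>170))&(h[...,1]>90)&(h[...,2]>40)
    k,l,st,ce=cv2.connectedComponentsWithStats(m.astype(np.uint8))
    print(n,[(ce[i].round().tolist(),int(st[i,4])) for i in range(1,k) if st[i,4]>8])
E
python3 ang.py; python3 red.py
```

```text
20.8 [526.86943066 180.19978525 214.5727202 ] [ 2.21618671  5.32332358 10.89072505] [ 80.55226329 154.5727202 ]
theta 92.47587241825384 a 87.4869416766326
scene [([486.0, 178.0], 24), ([84.0, 252.0], 407), ([137.0, 278.0], 11), ([128.0, 283.0], 15), ([109.0, 314.0], 606), ([225.0, 331.0], 92), ([241.0, 338.0], 109), ([256.0, 335.0], 16), ([50.0, 395.0], 307)]
top [([157.0, 110.0], 309), ([152.0, 159.0], 472), ([7.0, 183.0], 17), ([205.0, 231.0], 89), ([195.0, 268.0], 52)]
```

Request:
move_arm:
  increments: "1 1 0 -0.5 0;1 2 0 -1 0;1 3 0 -1.5 0;1 4 0 -2 0;1 5 0 -2.2 0"

```text
clock: 21.37
eef_pos: [526.2, 175.6, 217.0]
ee_rot: [-3.135, 0.009, -1.712]
force: [2.0, 5.8, 11.3]
finger_gap: 0.0
```

Request:
move_arm:
  increments: "1 2 0 -1 0;1 4 0 -2 0;1 6.5 0 -3 0;1 9 0 -3.8 0;1 11 0 -4.5 0"

```text
clock: 21.78
eef_pos: [524.8, 165.4, 222.0]
ee_rot: [-3.135, 0.01, -1.712]
force: [0.5, 6.1, 14.2]
finger_gap: 0.1
```

Request:
move_arm:
  increments: "1 4 0 -2 0;1 8 0 -4 0;1 12 0 -5.5 0;1 16 0 -6.4 0;1 19 0 -7 0"

```text
clock: 22.2
eef_pos: [522.2, 146.5, 229.6]
ee_rot: [-3.134, 0.009, -1.712]
force: [-0.7, 6.4, 19.1]
finger_gap: 0.4
```

```bash
python3 ang.py;  python3 - <<'E'
from h import *
im=cv2.imread('pics/s7.png');h=cv2.cvtColor(im,cv2.COLOR_BGR2HSV)
# tray underside edge/black grip blob location in scene
m=(h[...,2]<45);m[:,:180]=0;m[:,330:]=0;m[:180]=0;m[260:]=0
ys,xs=np.nonzero(m);print(len(xs),xs.min(),xs.max(),ys.min(),ys.max())
E
```

```text
22.2 [522.20926009 146.53996715 229.56303222] [-0.67889464  6.41050179 19.10550358] [ 46.57294465 169.56303222]
theta 81.30330387738903 a 85.21854113373168
1177 198 287 180 243
```

Request:
move_arm:
  increments: "1 6.5 0 -2.3 0;1 13 0 -4.4 0;1 19 0 -6.1 0;1 25 0 -7.6 0;1 31 0 -8.6 0"

```text
clock: 22.67
eef_pos: [517.3, 113.8, 237.5]
ee_rot: [-3.135, 0.006, -1.712]
force: [-2.2, 3.2, 17.8]
finger_gap: 0.6
```

Request:
move_arm:
  increments: "1 7.6 0 -0.8 0;1 15.2 0 -1.3 0;1 22.8 0 -1.4 0;1 30.5 0 -1.2 0;1 38.1 0 -0.7 0"

```text
clock: 23.08
eef_pos: [511.8, 74.0, 238.4]
ee_rot: [-3.136, 0.003, -1.714]
force: [-5.3, -1.9, 22.7]
finger_gap: -0.1
```

Request:
move_arm:
  increments: "1 7.6 0 0.9 0;1 15.2 0 2 0;1 22.7 0 3.6 0;1 30.1 0 5.4 0;1 37.4 0 7.6 0"

```text
clock: 23.5
eef_pos: [505.8, 33.9, 230.2]
ee_rot: [-3.137, -0.002, -1.716]
force: [-6.5, -7.4, 21.6]
finger_gap: 0.2
```

Request:
move_arm:
  increments: "1 7.2 0 2.5 0;1 14.3 0 5.3 0;1 21.3 0 8.4 0;1 28.1 0 11.8 0;1 34.8 0 15.5 0"

```text
clock: 23.92
eef_pos: [500.0, -2.6, 213.5]
ee_rot: [-3.139, -0.004, -1.717]
force: [-4.5, -10.0, 14.7]
finger_gap: -0.1
```

Request:
move_arm:
  increments: "1 6.6 0 4 0;1 12.9 0 8.3 0;1 19 0 12.8 0;1 25 0 17.6 0;1 30.7 0 22.7 0"

```text
clock: 24.33
eef_pos: [495.1, -33.7, 189.8]
ee_rot: [-3.14, -0.004, -1.718]
force: [-4.0, -11.7, 9.9]
finger_gap: -0.2
```

Request:
move_arm:
  increments: "1 5.5 0 5.3 0;1 10.7 0 10.9 0;1 15.8 0 16.6 0;1 20.5 0 22.6 0;1 25 0 28.8 0"

```text
clock: 24.75
eef_pos: [491.3, -58.7, 160.4]
ee_rot: [-3.141, -0.004, -1.718]
force: [-3.4, -11.7, 6.9]
finger_gap: -0.0
```

Request:
move_arm:
  increments: "1 4.2 0 6.3 0;1 8.2 0 12.9 0;1 11.5 0 19 0;1 14 0 23 0;1 15 0 25 0"

```text
clock: 25.17
eef_pos: [493.0, -69.6, 142.6]
ee_rot: [-3.135, -0.003, -1.716]
force: [-25.6, -1.9, 88.5]
finger_gap: -0.2
```

```bash
python3 ang.py
```

```text
25.1667 [492.95610011 -69.6466635  142.56558962] [-25.58442487  -1.90614859  88.45185369] [-171.56788268   82.56558962]
theta 0.4419160297297302 a 81.34552827146582
```

The force is 88 N and the tip is pressing down on something, so I'll relieve it at once.

Request:
move_arm:
  increments: "1 0 0 -4 0;1 0 0 -8 0;1 0 0 -8 0"

```text
clock: 25.47
eef_pos: [490.1, -68.4, 144.0]
ee_rot: [-3.139, 0.001, -1.714]
force: [-0.3, 0.3, -0.9]
finger_gap: -0.2
```

```bash
python3 ang.py; python3 - <<'E'
from h import *
a=cv2.imread('pics/s7.png')[150:350,200:400];cv2.imwrite('wr.png',a)
cv2.imwrite('pics/w9.png',grab_frame('wrist')[:,:,::-1])
b=cv2.imread('pics/w9.png')
o=np.zeros((560,800,3),np.uint8);o[:400,:400]=cv2.resize(a,(400,400));o[:300,400:]=cv2.resize(b,(400,300));
t=grab_frame('top')[:,:,::-1][190:310,140:300];o[300:525,400:700]=cv2.resize(t,(300,225));cv2.imwrite('pics/c9.png',o)
E
```

```text
25.4667 [490.08258904 -68.38724609 144.03764104] [-0.30520285  0.26382932 -0.87263095] [-170.73662415   84.03764104]
theta 1.0145482990704136 a 81.24393168700648
```

```bash
python3 - <<'E'
from h import *
a=cv2.imread('pics/scene5.png');b=cv2.imread('pics/s7.png')
for n,(x,y) in dict(rear_top=(357,266),rear_bot=(356,303),lip_left=(251,290),lip_right=(300,310),side=(320,330)).items():
    t=a[y-12:y+13,x-12:x+13];R=b[y-30:y+31,x-30:x+31];r=cv2.matchTemplate(R,t,5);_,v,_,l=cv2.minMaxLoc(r);print(n,round(v,3),l[0]-18,l[1]-18)
d=cv2.absdiff(a,b).max(2);h=d[225:345,240:365];print('changed',(h>40).mean())
E
python3 red.py
```

```text
rear_top 0.972 -1 0
rear_bot 0.963 -1 0
lip_left 0.94 -1 -2
lip_right 0.876 -2 -2
side 0.969 0 -2
changed 0.09286666666666667
scene [([486.0, 179.0], 25), ([84.0, 252.0], 410), ([137.0, 278.0], 11), ([129.0, 283.0], 15), ([109.0, 314.0], 607), ([225.0, 331.0], 94), ([241.0, 338.0], 110), ([256.0, 335.0], 17), ([50.0, 395.0], 306)]
top [([157.0, 110.0], 310), ([152.0, 159.0], 471), ([4.0, 183.0], 10), ([76.0, 194.0], 113), ([206.0, 231.0], 117), ([206.0, 245.0], 121), ([212.0, 257.0], 131), ([196.0, 265.0], 130)]
```

All four stoppers show as separate blobs in the bin in the top image, and the tray is back down within 1–2 px of its hooked pose. I'll back the finger off and re-check.

Request:
move_arm:
  increments: "1 3 0 0 0;1 8 0 0 0;1 14 0 -6 0;1 20 0 -16 0;1 25 0 -26 0"

```text
clock: 26.13
eef_pos: [484.5, -94.7, 168.7]
ee_rot: [3.139, 0.001, -1.715]
force: [0.0, -0.2, 0.2]
finger_gap: 0.2
```

Request:
move_arm:
  increments: "1 0 0 -8 0;1 0 0 -8 0;1 0 0 -8 0"

```text
clock: 26.38
eef_pos: [485.8, -94.6, 177.6]
ee_rot: [-3.14, -0.0, -1.715]
force: [0.6, 0.9, -0.7]
finger_gap: -0.1
```

```bash
python3 - <<'E'
from h import *
to(491.3,-53.4,178,-98.3);print(robot.read_state()['force'])
b=grab_frame('scene')[:,:,::-1].copy();cv2.imwrite('pics/s10.png',b)
t=grab_frame('top')[:,:,::-1].copy();cv2.imwrite('pics/t10.png',t)
cv2.imwrite('pics/w10.png',grab_frame('wrist')[:,:,::-1])
s=robot.read_state();np.save('w10.npy',np.r_[s['eef_pos'],s['ee_rot']])
a=cv2.imread('pics/scene5.png')
for n,(x,y) in dict(rear_top=(357,266),rear_bot=(356,303),lip_left=(251,290),lip_right=(300,310),inner=(270,270),rearleft=(305,252)).items():
    T=a[y-12:y+13,x-12:x+13];T=cv2.resize(T,None,fx=4,fy=4,interpolation=2);R=cv2.resize(b[y-24:y+25,x-24:x+25],None,fx=4,fy=4,interpolation=2);r=cv2.matchTemplate(R,T,5);_,v,_,l=cv2.minMaxLoc(r);print(n,round(v,3),l[0]/4-12,l[1]/4-12)
# wrist: grip mask
im=cv2.imread('pics/w10.png');d=(im.max(2)<60).astype(np.uint8);
k,l,st,ce=cv2.connectedComponentsWithStats(d);print([(st[i].tolist(),ce[i].round().tolist()) for i in range(1,k) if st[i,4]>400])
sv={'eef_pos':s['eef_pos'],'ee_rot':s['ee_rot']}
u=np.array([.1444,.9895]);v=np.array([-u[1],u[0]]);g=np.array([491.3,-53.3])
print(proj('wrist',[np.r_[g+u*i*5+v*j*23,150] for i in(-1,1) for j in(-1,1)],sv).round(1))
E
```

```text
clock 26.38 tcp [485.8 -94.6 177.6] yaw -98.3 -> shift [-41.5   0.5  -0.5] turn 0.0
[ 0.56273547  0.9220738  -0.74363905]
rear_top 0.976 -0.75 0.25
rear_bot 0.972 -1.0 0.25
lip_left 0.941 -1.5 -1.25
lip_right 0.896 -1.5 -1.25
inner 0.864 -0.75 -0.75
rearleft 0.713 -0.5 0.25
[([208, 204, 46, 132, 4492], [231.0, 268.0]), ([55, 346, 528, 134, 21923], [311.0, 435.0])]
[[231.2 233.4]
 [236.6 336.2]
 [206.5 233.4]
 [213.4 336.2]]
```

Request:
move_arm:
  increments: "0 0 0 -2 0;0 -10 0 -2 0;0 -22 0 -2 0;0 -34 0 -2 0;0 -43 0 -2 0"

```text
clock: 26.95
eef_pos: [491.6, -50.0, 178.7]
ee_rot: [3.142, 0.001, -1.714]
force: [0.4, 0.3, 0.0]
finger_gap: 60.7
```

Request:
move_arm:
  increments: "0 0 0 0 0;0 0 0 0 0;0 0 0 15 0;0 0 0 35 0;0 0 0 55 0"

```text
clock: 27.37
eef_pos: [492.1, -53.1, 123.6]
ee_rot: [-3.14, -0.001, -1.716]
force: [0.0, 0.2, -0.9]
finger_gap: 85.5
```

Request:
move_arm:
  increments: "0 0 0 13 0;0 0 0 23 0;0 0 0 24 0;0 0 0 24 0;0 0 0 24 0"

```text
clock: 27.78
eef_pos: [492.1, -52.1, 100.4]
ee_rot: [-3.141, 0.0, -1.715]
force: [-0.4, -0.1, -0.5]
finger_gap: 85.3
```

```bash
python3 - <<'E'
from h import *
to(491.6,-51.5,99,-98.3);print(robot.read_state()['force'])
im=grab_frame('wrist')[:,:,::-1].copy();cv2.imwrite('pics/w11.png',im)
for y in(300,330,360,390): print(y,im[y,180:480:6].max(1))
E
```

```text
clock 27.78 tcp [492.1 -52.1 100.4] yaw -98.3 -> shift [-0.6  0.6  1.4] turn 0.0
[-0.42577648 -0.12866533 -0.47676148]
300 [184 190 195 201 231 224 229 229 228 228 228 228 223 225 225 224 225 228
 228 227 226  32  34  35  36  33  33 127 128 144 137 127 130 118 111 130
 157 135 131 121 122 116 141 142 139 139 133 134 136 147]
330 [ 24  25 199 192 217 216 218 218 215 215 217 213 211 213 213 211 210 212
 212 213 214  30  41  38  40  38  37  33 118 124 123 129 129 137 136 147
 145 161 165 150 127 108 121 122 117  24  24  28  26  28]
360 [ 27  24 207 204 204 204 204 203 203 202 203 203 203 203 202 202 203 202
 204 205 204  29  38  42  37  37  39  31 143 144 142 154 155 153 122 118
 125 158 163 158 156 129 139 127 126  24  28  25  25  27]
390 [203 203 203 204 203 136 114 116 115 150 202 201 200 202 201 202 201 202
 201 201 201  30  39  39  39  34  41  47 144 135 122 115 109 119 141 160
 155 144 156 152 139 131 132 136 138 133 124 119  26  28]
```

Request:
move_arm:
  increments: "0.4 0 0 0.5 0;0.8 0 0 0.5 0;1 0 0 0.5 0;1 0 0 0.5 0;1 0 0 0.5 0"
  grip_force: 80

```text
clock: 28.25
eef_pos: [491.6, -52.0, 99.5]
ee_rot: [-3.141, -0.0, -1.715]
force: [-0.2, -0.2, 0.6]
finger_gap: 25.7
```

Request:
move_arm:
  increments: "1 0 0 0 0;1 0 0 0 0;1 0 0 0 0;1 0 0 0 0;1 0 0 0 0"

```text
clock: 28.67
eef_pos: [491.6, -52.5, 99.4]
ee_rot: [-3.141, -0.001, -1.715]
force: [-0.6, -2.9, 3.0]
finger_gap: 9.4
```

```bash
python3 - <<'E'
from h import *
s=robot.read_state();to(491.6,-51.5,99,-98.3);print(s['force'],s['wrist_torque'],s['finger_gap'])
E
```

```text
clock 28.67 tcp [491.6 -52.5  99.4] yaw -98.3 -> shift [-1.   0.2  0.4] turn 0.0
[-0.57103896 -2.93245676  3.00899512] [-0.92082071  0.03940166  0.03977446] 9.40055188497183
```

Request:
move_arm:
  increments: "1 0.7 0 -0.5 0;1 1.2 0 -1 0;1 1.2 0 -4 0;1 1.2 0 -8 0;1 1.2 0 -12 0"

```text
clock: 29.08
eef_pos: [491.1, -52.8, 111.5]
ee_rot: [3.141, 0.0, -1.715]
force: [0.6, -0.5, -0.8]
finger_gap: 9.1
```

Request:
move_arm:
  increments: "1 0 0 -5 0;1 0 0 -14 0;1 0 0 -28 0;1 0 0 -44 0;1 0 0 -60 0"

```text
clock: 29.5
eef_pos: [491.2, -52.9, 172.5]
ee_rot: [3.142, 0.0, -1.715]
force: [-0.3, -0.2, -0.9]
finger_gap: 9.0
```

Request:
move_arm:
  increments: "1 0 0 -14 0;1 0 0 -24 0;1 0 0 -30 0;1 0 0 -30 0;1 0 0 -30 0"

```text
clock: 29.92
eef_pos: [491.3, -53.2, 201.3]
ee_rot: [-3.141, -0.0, -1.715]
force: [-0.4, 0.3, -3.4]
finger_gap: 9.1
```

```bash
python3 - <<'E'
from h import *
a=np.radians(35.5);t=np.array([522.3,-268.7])-82*np.array([np.cos(a),np.sin(a)]);print(t)
s=robot.read_state();to(t[0],t[1],200,35.5-180);print(s['force'],s['wrist_torque'])
b=grab_frame('top')[:,:,::-1].copy();cv2.imwrite('pics/t12.png',b)
h=cv2.cvtColor(b,cv2.COLOR_BGR2HSV);m=(h[...,0]>95)&(h[...,0]<125)&(h[...,1]>150)&(h[...,2]>60);m[:,:340]=0;m[:,480:]=0
ys,xs=np.nonzero(m);P=plane('top',np.c_[xs,ys],3)[:,:2];r=cv2.minAreaRect(P.astype(np.float32));print('mat',r,len(xs))
E
python3 red.py
```

```text
[ 455.54252749 -316.31764237]
clock 29.92 tcp [491.3 -53.2 201.3] yaw -98.3 -> shift [265.5  -2.5   1.4] turn 0.807
[-0.37225869  0.26807928 -3.36631876] [-0.15807434  0.01978087 -0.00694155]
mat ((522.2161254882812, -269.104736328125), (218.23617553710938, 148.59918212890625), 35.52317810058594) 6686
scene [([486.0, 179.0], 25), ([84.0, 252.0], 409), ([137.0, 278.0], 11), ([128.0, 283.0], 16), ([109.0, 314.0], 607), ([225.0, 331.0], 95), ([241.0, 338.0], 112), ([256.0, 335.0], 17), ([50.0, 395.0], 306)]
top [([157.0, 110.0], 310), ([152.0, 159.0], 470), ([7.0, 183.0], 21), ([76.0, 194.0], 112), ([206.0, 231.0], 118), ([206.0, 245.0], 121), ([209.0, 257.0], 72), ([196.0, 265.0], 131)]
```

Request:
move_arm:
  increments: "1 4 0 0 0.01;1 12 0 0 0.03;1 24 -0.4 0 0.07;1 38 -0.7 0 0.11;1 52.8 -0.9 0 0.16"

```text
clock: 30.48
eef_pos: [484.3, -107.4, 201.1]
ee_rot: [3.141, -0.0, -1.88]
force: [-0.6, 0.8, -2.6]
finger_gap: 9.4
```

Request:
move_arm:
  increments: "1 15.6 -2.8 0 0.05;1 31.2 -5.6 0 0.1;1 46.8 -8.4 0 0.15;1 62.4 -11.2 0 0.2;1 78 -14 0 0.24"

```text
clock: 30.9
eef_pos: [474.2, -186.1, 201.3]
ee_rot: [-3.141, -0.0, -2.121]
force: [1.1, 0.8, -1.7]
finger_gap: 9.3
```

Request:
move_arm:
  increments: "1 14.5 -6.4 0 0.05;1 29 -12.8 0 0.1;1 43.5 -19.3 0 0.15;1 58 -25.7 0 0.2;1 72.5 -32.1 0 0.24"

```text
clock: 31.32
eef_pos: [464.3, -264.3, 201.2]
ee_rot: [3.142, -0.0, -2.36]
force: [0.1, -0.0, -1.4]
finger_gap: 9.1
```

Request:
move_arm:
  increments: "1 12 -9.5 0 0.05;1 24 -18.5 0 0.09;1 34 -26 0 0.13;1 40 -31 0 0.16;1 41.8 -32.3 0 0.167"

```text
clock: 31.73
eef_pos: [457.4, -317.2, 201.1]
ee_rot: [-3.141, -0.0, -2.527]
force: [-1.2, -0.7, -1.8]
finger_gap: 9.0
```

Request:
move_arm:
  increments: "1 0 0 0 0;1 0 0 0 0;1 0 0 0 0;1 0 0 20 0;1 0 0 40 0"

```text
clock: 32.15
eef_pos: [459.5, -315.0, 162.3]
ee_rot: [-3.138, 0.002, -2.52]
force: [0.6, -0.2, -2.3]
finger_gap: 9.2
```

Request:
move_arm:
  increments: "1 0 0 15 0;1 0 0 28 0;1 0 0 36 0;1 0 0 40 0;1 0 0 40 0"

```text
clock: 32.57
eef_pos: [457.7, -314.4, 120.6]
ee_rot: [3.14, -0.0, -2.521]
force: [0.7, 0.7, -1.7]
finger_gap: 9.0
```

```bash
python3 - <<'E'
from h import *
s=robot.read_state();to(457.7,-315.1,102.5,-144.5);print(s['force'],s['wrist_torque'])
cv2.imwrite('pics/w13.png',grab_frame('wrist')[:,:,::-1]);cv2.imwrite('pics/s13.png',grab_frame('scene')[:,:,::-1])
im=cv2.imread('pics/w13.png')
g=cv2.cvtColor(im,cv2.COLOR_BGR2HSV).astype(int)
print([tuple(np.nonzero(((g[:,x,1]<35)&(g[:,x,2]>170)))[0][[0,-1]]) if ((g[:,x,1]<35)&(g[:,x,2]>170)).sum()>2 else None for x in range(10,320,30)])
E
```

```text
clock 32.57 tcp [ 457.7 -314.4  120.6] yaw -144.5 -> shift [ 0.4 -0.6 18.1] turn 0.001
[ 0.65931318  0.74514574 -1.73257222] [-0.06989291  0.10538861  0.02482067]
[(np.int64(149), np.int64(416)), (np.int64(146), np.int64(415)), (np.int64(145), np.int64(399)), (np.int64(145), np.int64(384)), (np.int64(145), np.int64(368)), (np.int64(145), np.int64(415)), (np.int64(145), np.int64(341)), (np.int64(145), np.int64(354)), (np.int64(146), np.int64(335)), (np.int64(146), np.int64(329)), (np.int64(146), np.int64(235))]
```

```bash
python3 - <<'E'
from h import *
P=plane('wrist',[[40,146],[40,415],[280,146]],99.2)[:,:2]
a=np.radians(35.5);u=np.array([np.cos(a),np.sin(a)]);v=np.array([-u[1],u[0]])
for p in P: print(p,(p-[457.7,-314.4])@u,(p-[457.7,-314.4])@v)
E
```

```text
[ 577.64385629 -300.20308854] 105.89234318675639 -58.09382593888624
[ 525.40865001 -194.0001338 ] 125.03922086601047 58.70078629336474
[ 504.83691488 -352.52168511] 16.237518670818176 -58.408001221936345
```

Request:
move_arm:
  increments: "1 0 0 4 0;1 0 0 8 0;1 0 0 11 0;1 0 0 14 0;1 0 0 15.5 0"

```text
clock: 33.08
eef_pos: [457.6, -315.1, 105.3]
ee_rot: [3.141, -0.0, -2.522]
force: [-0.2, 0.7, -2.1]
finger_gap: 9.7
```

Request:
move_arm:
  increments: "1 0 0 0.6 0;1 0 0 1.2 0;1 0 0 1.8 0;1 0 0 2.4 0;1 0 0 2.4 0"

```text
clock: 33.5
eef_pos: [457.9, -315.2, 103.4]
ee_rot: [3.142, 0.0, -2.522]
force: [0.1, -0.5, -2.1]
finger_gap: 8.9
```

Request:
move_arm:
  increments: "1 0 0 0.5 0;1 0 0 1 0;1 0 0 1.2 0;1 0 0 1.2 0;1 0 0 1.2 0"

```text
clock: 33.92
eef_pos: [458.0, -315.3, 102.4]
ee_rot: [-3.141, 0.0, -2.522]
force: [-1.3, 0.1, 1.5]
finger_gap: 9.2
```

Contact: the vertical force went from -2.1 to +1.5 N. I'll release, rise and retreat.

Request:
move_arm:
  increments: "0.9 0 0 0.3 0;0.7 0 0 0.3 0;0.4 0 0 0.3 0;0.2 0 0 0.3 0;0 0 0 0.3 0"

```text
clock: 34.33
eef_pos: [457.9, -315.3, 101.8]
ee_rot: [-3.141, 0.0, -2.522]
force: [-0.3, -0.5, -0.0]
finger_gap: 57.1
```

Request:
move_arm:
  increments: "0 0 0 0 0;0 0 0 0 0;0 0 0 -15 0;0 0 0 -35 0;0 0 0 -60 0"

```text
clock: 34.75
eef_pos: [456.8, -314.4, 161.1]
ee_rot: [3.138, -0.001, -2.522]
force: [0.5, -0.9, -0.1]
finger_gap: 85.1
```

Request:
move_arm:
  increments: "0 0 0 -20 0;0 0 0 -45 0;0 15 0 -70 0;0 40 0 -90 0;0 70 0 -95 0"

```text
clock: 35.17
eef_pos: [403.6, -356.0, 260.8]
ee_rot: [-3.135, 0.002, -2.518]
force: [0.1, -0.5, 1.0]
finger_gap: 85.4
```

Request:
move_arm:
  increments: "0 30 0 0 0;0 60 0 0 0;0 80 0 0 0;0 80 0 0 0;0 80 0 0 0"

```text
clock: 35.58
eef_pos: [334.5, -403.1, 256.9]
ee_rot: [-3.141, -0.0, -2.525]
force: [-0.1, 0.0, -0.4]
finger_gap: 85.5
```

```bash
python3 - <<'E'
from h import *
s=robot.read_state();print(s['clock'],s['eef_pos'],s['force'])
t=grab_frame('top')[:,:,::-1].copy();b=grab_frame('scene')[:,:,::-1].copy();cv2.imwrite('pics/tF.png',t);cv2.imwrite('pics/sF.png',b)
# bystanders: template shifts vs start
o=cv2.imread('pics/top0.png');so=cv2.imread('pics/scene0.png')
def sh(a,b,x,y,w=20):
    r=cv2.matchTemplate(b[y-w-10:y+w+11,x-w-10:x+w+11],a[y-w:y+w+1,x-w:x+w+1],5);_,v,_,l=cv2.minMaxLoc(r);return round(v,3),l[0]-10,l[1]-10
for n,p in dict(jar=(317,175),beaker=(268,162),tape=(217,174),bin=(166,230),pen=(340,348),calc=(258,343)).items(): print(n,sh(o,t,*p))
for n,p in dict(jar=(254,250),beaker=(208,265)).items(): print('scene',n,sh(so,b,*p,w=15))
# tray: bright low-sat region over mat area
h=cv2.cvtColor(t,cv2.COLOR_BGR2HSV).astype(int)
m=(h[...,1]<30)&(h[...,2]>125);m[:,:345]=0;m[:,485:]=0;m[:180]=0;m[320:]=0
m=cv2.morphologyEx(m.astype(np.uint8),cv2.MORPH_OPEN,np.ones((3,3)))
r=cv2.minAreaRect(big(m));q=cv2.boxPoints(r);P=plane('top',q,78)[:,:2]
print('tray box',P.round(1).tolist(),P.mean(0),np.linalg.norm(np.roll(P,-1,0)-P,axis=1),np.degrees(np.arctan2(*(np.roll(P,-1,0)-P).T[::-1])))
m=(h[...,0]>95)&(h[...,0]<125)&(h[...,1]>150)&(h[...,2]>60);m[:,:340]=0;m[:,480:]=0
ys,xs=np.nonzero(m);print('blue',cv2.minAreaRect(plane('top',np.c_[xs,ys],3)[:,:2].astype(np.float32)))
E
python3 red.py
```

```text
35.5833 [ 334.5380095  -403.13839007  256.91343217] [-0.13090863  0.03071765 -0.36769319]
jar (0.997, 0, 0)
beaker (0.999, 0, 0)
tape (0.998, 0, 0)
bin (0.995, 0, 0)
pen (0.998, 0, 0)
calc (0.999, 0, 0)
scene jar (0.996, 0, 0)
scene beaker (0.993, 0, 0)
tray box [[560.7, -171.5], [627.7, -265.6], [483.8, -366.0], [417.9, -272.4]] [ 522.52554186 -268.8634881 ] [115.50244131 175.44319688 114.45042836 174.77879541] [ -54.5480465  -145.09390921  125.12278109   35.24951246]
blue ((522.2352905273438, -269.1067199707031), (218.2154541015625, 146.8677978515625), 35.49871826171875)
scene [([486.0, 178.0], 26), ([84.0, 252.0], 411), ([137.0, 278.0], 11), ([128.0, 283.0], 17), ([109.0, 314.0], 607), ([225.0, 331.0], 93), ([241.0, 338.0], 111), ([256.0, 335.0], 17), ([50.0, 395.0], 306)]
top [([157.0, 110.0], 309), ([152.0, 159.0], 470), ([4.0, 183.0], 9), ([76.0, 194.0], 113), ([206.0, 231.0], 116), ([206.0, 245.0], 120), ([212.0, 257.0], 129), ([196.0, 265.0], 130)]
```

Tray centre is within 1 mm of the mat centre in the top image, and the yaw matches to 0.3°. Four stoppers are in the bin and the bystanders have not moved.

```bash
python3 -c "
from workcell import robot
print(robot.hand_in())"
```

```text
the job is handed in; nothing more can be done
None
```

The job is done and handed in at 35.6 s of the 67 s allowed. I hooked the tray on the bar and tipped it to about 92° by pushing the grip from behind. I let it down still hooked, lifted it off level and stood it in the middle of the mat.

Last checks on the final images:
- **Stoppers:** the top view shows four separate stopper-coloured blobs inside the bin. Neither view shows any in the tray.
- **Tray:** its centre is within about 1 mm of the mat's centre and its direction within 0.3° of the mat's.
- **Bystanders:** the jar, beaker and tape roll show no movement in the top view against the start picture; the jar and beaker show none in the scene view either.

Two things did not go cleanly:
- **Force peak:** when the tray landed on the worktop, the closed fingertips pressed down for a moment and the wrist read about 92 N. This was below the 120 N limit, and I relieved it at once. I take it to have been the fingertips, which the 40 N limit on the gripper's body should not cover, but I could not confirm the contact point.
- **Tray front:** after being let down, the hooked tray's front appeared 2–3 mm high, from a shift of about 1 pixel. It came off the bar without resistance.

I had miscounted the pictures and reached the 12-picture limit during the let-down. From there on I checked by image measurements only.

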